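# Load the jade warming drawer

## Robot

A 7-joint arm with a two-finger parallel gripper is mounted at the origin on the work surface. World frame = base frame: x ahead of the robot, y to its left, z up, the work surface at z = 0. Lengths are in m, angles in rad, forces in N, time in s.
With the tool pointing down it reaches from about 0.375 to 0.925 m from the base axis. Payload 3.1 kg.
Tool frame: the origin (TCP) lies at the very end of the fingers, on their centre line; the grasp point (between the pads) lies 19 mm behind it; z points along the fingers, x is the direction in which the jaws open and shut, and the axes are right-handed (so a half turn about z gives the same grasp; the last joint's range is limited). The gripper opens to 85 mm and grips with 20 to 120 N. Pads are 22 mm wide; open, the fingers measure 114 mm over their backs; the gripper's body (76 mm by 85 mm) begins 54 mm behind the grasp point. The pads swing forward as they close: fully open they stand 13 mm farther back than shut.
Start: joints at [1.201, 0.383, 0.044, 1.598, -0.018, 1.161, -0.05], TCP at [0.175, -0.626, 0.231] pointing down, gripper open.
Joint ranges: [-2.61, 2.61], [-0.41, 2.15], [-1.48, 1.57], [0, 2.5], [-1.57, 4.71], [0.05, 1.97], [-2.85, 2.85]. Speed limits (rad/s): [2.79, 2.79, 3.14, 3.14, 3.14, 3.14, 3.14].

## Interface

Orientations are given as [roll, pitch, yaw] about the fixed x, y, z axes, in that order (R = Rz(yaw) Ry(pitch) Rx(roll)).
In Python, from rig import * gives the robot as it stands.
- The arm moves only by the tool move_arm, never from a script. Its argument "increments" is one flat list of numbers, 4 for each row, row after row: the shift along the tool's x, y, z in units of 25 mm (1.0 is 25 mm), then the turn about the tool's z in units of 6 degrees (1.0 is 6 degrees). A call has 1 to 10 rows; each row is the pose to reach, as a shift and turn from the pose commanded when the call began, along the tool's axes at that moment; what a row does not reach only later rows make up. A row lasts 1/10 s, in which the tool goes at most 50 mm and 8.59 degrees, less where a joint would pass 70% of its speed; a pose out of reach is approached as far as the arm can. A call with a gripper value outside its range is refused whole. "hand" is the finger opening in mm, from 0 to 85.4, set as the call begins (left out, the last holds). The fingers move at their own pace and stop on an object; "grip_force" is the grip in N (left out, the last holds). Time passes only in rows, so rows that repeat a pose let the fingers close. It gives the time, the measured TCP pose, the force and the opening at its end, in the units of the state.
- state(): the state, without advancing time (a new reading comes with each control period).
- camera(name): name is "scene" or "top" or "wrist"; returns (picture, depth): 384x512x3 uint8, red, green, blue; 384x512 float32, m along the optical axis (not along the pixel's ray), 0 where there is no reading.
- get_calibration(name): a dict with "intrinsics" (3x3 intrinsics, pixels), "extrinsics" (4x4, takes a point from world to camera coordinates). Camera axes: x right, y up, looking along -z (the intrinsics and any distortion apply to the point x, -y, -z); pixel columns grow to the right and rows downward; lengths in m; the calibration is good to about 2 mm. A picture is of the moment at which its call begins: read the wrist's pose just before it. get_calibration takes no time and is no camera call; for the wrist camera it gives the pose at the moment of the call.
- job_done(): hands the job in, once; it reports no verdict.
The state is a dict: "time_s": time; "joints": joint angles; "qvel": joint speeds; "effort": joint torques, N m; "ee_pos": TCP position; "orientation": TCP orientation; "ft_force": force on the tool from outside, world axes, zero at the start; "wrist_torque": the same for the moment, N m; "grip_width": opening from 0.0 (shut) to 1.0 (fully open).
Only numpy, scipy, OpenCV 4.12 (cv2) and the standard library are available. Lean on these libraries where they do the work, as an engineer would, in place of code of your own. Each camera call takes 0.05 s, during which the arm holds its last target.

## Task

Turn the warming cabinet's knob back until it clicks over to off, then pull its drawer out to the stop and lay every carved-plaque blank from the steel tray flat on the drawer's floor, each in a compartment of its own. Then push the drawer fully home and turn the knob until it clicks over to on again. Leave the bangle ring on the tray and do not disturb the other things on the bench.

Things in the scene. Friction and masses are not known exactly. Their poses are not given: they have to be found in the camera images.
- cabinet: Grey steel warming cabinet, fixed, 240 deep x 260 wide x 95 mm high, at the right, turned roughly towards the robot. Origin: centre of its underside on the bench; x points from its front to its back (front of the case at x = -120 mm), y to its left seen from the robot, z up. Only the knob stands on its flat top.
- drawer (a joint): How far the cabinet's only drawer is out, m: 0 shut (flush), 0.16 at the stop. It slides along the cabinet's -x with about 2 N of friction and stays where it is left; at the start it is shut or up to 20 mm ajar.
- drawer_floor (a point): Centre of the top of the drawer's floor, 18 mm above the bench; moves with the drawer, axes as the cabinet's. Floor 146 (x) x 218 (y) mm, split by 4 mm dividers into 2 x 3 compartments of 71 x 69 mm, centres at x = -37, +37, y = -73, 0, +73 mm. Dividers, side and back walls are 8 mm high; the front panel, before x = -73 mm, 66 mm. Fully out, the floor's back edge is 14 mm clear of the case.
- drawer_handle (a point): Middle of the drawer's bar handle: a steel bar 11 mm thick, 100 mm long, level, along y, its axis 35 mm in front of the drawer's 12 mm front panel, 62 mm above the bench, 33 mm below the cabinet's top. Can be pinched from above across x. Axes as the cabinet's.
- knob (a joint): Angle of the cabinet's click knob, rad: 0 = off, 1.4 = on (stops at both ends); grows clockwise seen from above. It starts at on. A spring detent resists with up to 0.12 N m until half way (0.7), then snaps the knob to the other end; let go before half way it springs back.
- knob_grip (a point): Point on the knob's upright axis at the height to grip, 132 mm above the bench, at cabinet x = -70, y = +88 mm (front left of its top). Black 48 mm disc with a bar grip 46 long x 14 wide; the bar reaches from 17 mm below to 7 mm above this point. The frame turns with the knob: x along the bar, y across it. At off the bar lies along the cabinet's x, at on nearly along its y.
- tray: Perforated stainless steel tray, fixed, 250 (x) x 340 (y) mm, plate 4 mm thick with a rim 8 mm high above the bench, on the bench to the left. Origin: centre of its underside.
- plaque1: Plaque blank of polished green jade (three to five of plaque1..plaque5 are present, all alike): a slab 58 long (x) x 36 wide (y) x 22 mm thick (z), square at the -x end, half-round at the +x end, about 0.11 kg. Origin: its middle. Lies flat on the tray at the start.
- plaque2: Plaque blank of polished green jade (three to five of plaque1..plaque5 are present, all alike): a slab 58 long (x) x 36 wide (y) x 22 mm thick (z), square at the -x end, half-round at the +x end, about 0.11 kg. Origin: its middle. Lies flat on the tray at the start.
- plaque3: Plaque blank of polished green jade (three to five of plaque1..plaque5 are present, all alike): a slab 58 long (x) x 36 wide (y) x 22 mm thick (z), square at the -x end, half-round at the +x end, about 0.11 kg. Origin: its middle. Lies flat on the tray at the start.
- plaque4: Plaque blank of polished green jade (three to five of plaque1..plaque5 are present, all alike): a slab 58 long (x) x 36 wide (y) x 22 mm thick (z), square at the -x end, half-round at the +x end, about 0.11 kg. Origin: its middle. Lies flat on the tray at the start.
- plaque5: Plaque blank of polished green jade (three to five of plaque1..plaque5 are present, all alike): a slab 58 long (x) x 36 wide (y) x 22 mm thick (z), square at the -x end, half-round at the +x end, about 0.11 kg. Origin: its middle. Lies flat on the tray at the start.
- bangle: Bangle blank, a flat ring of the same jade, 68 mm across, 40 mm hole, 12 mm thick, lying on the tray among the plaques; stays on the tray. Origin: centre of its underside.
- core: Standing round jade drill core, 24 mm diameter, 50 mm high, between the tray and the cabinet, on the far side. Bystander.
- offcut: Rough dark jade offcut, about 70 x 50 x 47 mm, far right. Bystander.
- bottle: Clear plastic bottle, 60 mm diameter, 160 mm high, to the left of the tray. Bystander.
- waxjar: Amber wax jar, 60 mm diameter and high, beyond the tray at its right. Bystander.
- handpiece: Black rotary carving handpiece lying on the bench at the right, about 160 mm long. Bystander.
- brush: Brush lying on the bench beyond the tray, across the robot's view, 200 mm long. Bystander.
There are look-alikes about, which are no part of the job. What is shaped like the plaque1 but orange is not meant. Leave any purple look-alike of the plaque3 alone.

How it is judged:
On the way, in this order (a step that is already met when the one before it is completed fails the run):
1. the knob has clicked over to off (value of joint knob below 0.15 rad), for 0.2 s.
2. the drawer is pulled out to its stop (value of joint drawer above 0.153 m), for 0.2 s.
3. all plaques lie flat in the drawer's compartments (angle between the z axis of each of plaque1, plaque2, plaque3, plaque4, plaque5 and the z axis of drawer_floor, either way round below 0.08 rad and z of plaque1 in the frame of drawer_floor between 0.007 and 0.015 m and x of plaque1 in the frame of drawer_floor between -0.075 and 0.075 m and y of plaque1 in the frame of drawer_floor between -0.112 and 0.112 m and z of plaque2 in the frame of drawer_floor between 0.007 and 0.015 m and x of plaque2 in the frame of drawer_floor between -0.075 and 0.075 m and y of plaque2 in the frame of drawer_floor between -0.112 and 0.112 m and z of plaque3 in the frame of drawer_floor between 0.007 and 0.015 m and x of plaque3 in the frame of drawer_floor between -0.075 and 0.075 m and y of plaque3 in the frame of drawer_floor between -0.112 and 0.112 m and z of plaque4 in the frame of drawer_floor between 0.007 and 0.015 m and x of plaque4 in the frame of drawer_floor between -0.075 and 0.075 m and y of plaque4 in the frame of drawer_floor between -0.112 and 0.112 m and z of plaque5 in the frame of drawer_floor between 0.007 and 0.015 m and x of plaque5 in the frame of drawer_floor between -0.075 and 0.075 m and y of plaque5 in the frame of drawer_floor between -0.112 and 0.112 m), for 0.3 s.
4. the drawer is pushed fully home (value of joint drawer below 0.005 m), for 0.2 s.
5. the knob has clicked over to on (value of joint knob above 1.25 rad), for 0.2 s.
At the end, for the whole second after the job is handed in: The knob is at on (above 1.25 rad), the drawer is within 5 mm of shut, every plaque that is present lies flat (within 0.08 rad) on the drawer's floor (so clear of the dividers, one to a compartment), and the bangle still lies on the tray (all of step 3 and value of joint knob above 1.25 rad and value of joint drawer below 0.005 m and x of bangle in the frame of tray between -0.125 and 0.125 m and y of bangle in the frame of tray between -0.17 and 0.17 m and height (world z) of bangle below 0.02 m); the robot touches nothing.
It fails at once if a bystander (core, offcut, bottle, wax jar, handpiece or brush) is moved more than 30 mm (distance of any of core, offcut, bottle, waxjar, handpiece, brush from where it was at the start of the episode above 0.03 m).
Of plaque1, plaque2, plaque3, plaque4, plaque5 only 3 to 5 are there at a start; the rules pass over those that are not, and their reading is None.
At some moment in a run one of plaque1, plaque2, plaque3, plaque4, plaque5 may be knocked a few centimetres aside while the robot is not near it.
Once in a run the grip may slacken for a moment while it holds something.
It also fails if it takes over 210 s, if anything falls off the work surface, if the arm or the gripper's body presses on something with over 40 N, if the wrist force passes 120 N, or if a joint passes its speed limit or range.

## Working session

There is one attempt and no reset: what is moved stays moved. The work goes in short steps, Python scripts to look and compute and a tool call to move; the robot and the scene stay as the last step left them, time stands still between calls to the robot, and variables do not carry over. Pictures are saved under pics/ and viewed, and the job is handed in when it is done.

Besides the shell and the picture viewer there is one more tool, called after ">>>" as name(argument=value, ...) on one line, values as JSON. move_arm: Moves the arm, as the interface text tells. Its arguments: {"type":"object","properties":{"increments":{"type":"array"},"hand":{"type":"number"},"grip_force":{"type":"number"}},"required":["increments"]}

```bash
ls; mkdir -p pics; python3 - <<'E'
from rig import *
import numpy as np, cv2
print(state())
for n in ("scene","top","wrist"):
    c=get_calibration(n); print(n,np.round(c["intrinsics"],1).tolist(),np.round(c["extrinsics"],3).tolist(), [k for k in c])
for n in ("scene","top"):
    p,d=camera(n)
    np.savez(f"pics/{n}0.npz",p=p,d=d)
    cv2.imwrite(f"pics/{n}0.png",cv2.resize(p[:,:,::-1],(800,600),interpolation=cv2.INTER_CUBIC))
E
```

```text
pics
{'time_s': 0.0, 'joints': array([ 1.20118362,  0.3838614 ,  0.04381366,  1.5995944 , -0.01790002,
        1.16119401, -0.0499027 ]), 'qvel': array([-0.00019402, -0.00059601, -0.00082634,  0.00125178,  0.00106305,
       -0.00070318,  0.00081088]), 'effort': array([-3.18623506e-04, -4.33466721e+01,  1.02432624e+00, -2.49515837e+01,
        1.05581072e-02,  1.12147507e-02,  1.01168763e-05]), 'ee_pos': array([ 0.17426067, -0.62521608,  0.22986032]), 'orientation': array([ 3.14145598e+00,  2.66152545e-03, -1.29888826e+00]), 'ft_force': array([0.72885348, 0.31596955, 0.49052859]), 'wrist_torque': array([ 0.0010374 , -0.00197099, -0.00236429]), 'grip_width': 1.0014249233193693}
scene [[352.7, 0.0, 261.6], [0.0, 352.7, 197.9], [0.0, 0.0, 1.0]] [[-0.726, 0.687, -0.015, 0.407], [-0.534, -0.55, 0.642, 0.214], [0.433, 0.474, 0.767, -1.453], [0.0, 0.0, 0.0, 1.0]] ['intrinsics', 'extrinsics']
top [[417.5, 0.0, 251.1], [0.0, 417.5, 187.8], [0.0, 0.0, 1.0]] [[0.017, -1.0, -0.002, 0.008], [0.985, 0.016, 0.173, -0.569], [-0.173, -0.005, 0.985, -1.722], [0.0, 0.0, 0.0, 1.0]] ['intrinsics', 'extrinsics']
wrist [[310.5, 0.0, 252.3], [0.0, 310.5, 194.6], [0.0, 0.0, 1.0]] [[0.268, -0.963, -0.003, -0.648], [0.923, 0.258, -0.286, 0.038], [0.276, 0.073, 0.958, -0.38], [0.0, 0.0, 0.0, 1.0]] ['intrinsics', 'extrinsics']
```

View pics/top0.png

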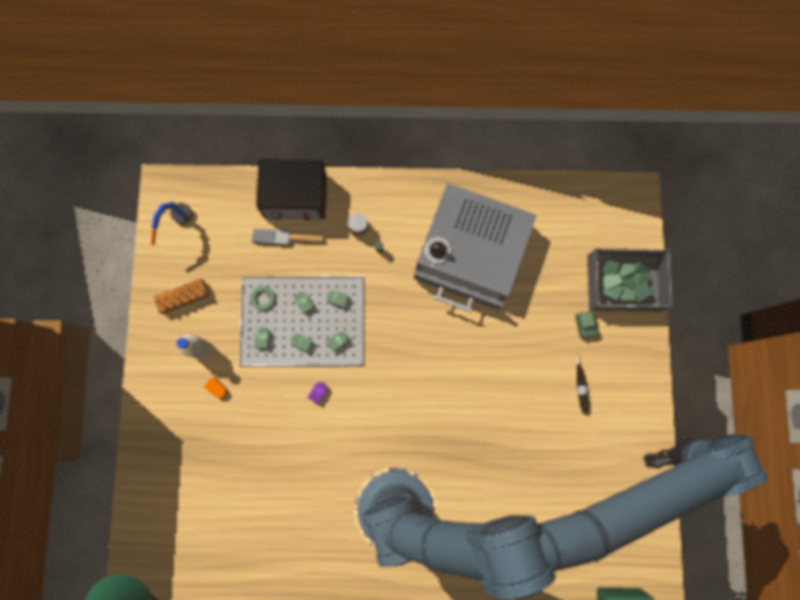

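View pics/scene0.png

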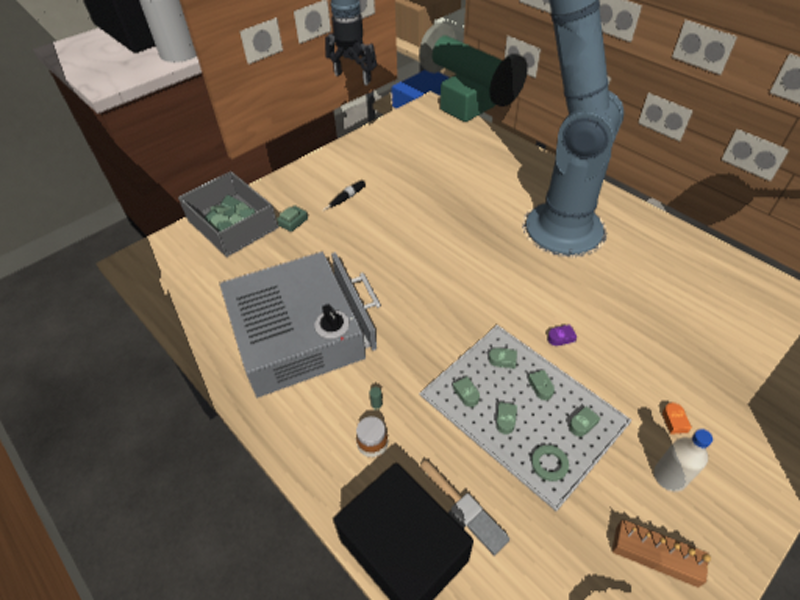

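```bash
cat > h.py <<'E'
import numpy as np, cv2
from scipy.spatial.transform import Rotation as R
def cloud(d,c):
    K=c["intrinsics"];E=np.array(c["extrinsics"])
    v,u=np.mgrid[0:d.shape[0],0:d.shape[1]]
    X=np.stack([(u-K[0][2])/K[0][0]*d,-(v-K[1][2])/K[1][1]*d,-d],-1)
    return (X-E[:3,3])@E[:3,:3]   # R^T (X-t)
def proj(P,c):
    K=c["intrinsics"];E=np.array(c["extrinsics"])
    X=np.atleast_2d(P)@E[:3,:3].T+E[:3,3]
    return np.stack([K[0][0]*X[:,0]/-X[:,2]+K[0][2],K[1][1]*-X[:,1]/-X[:,2]+K[1][2]],-1)
def ray(uv,c,z):
    K=c["intrinsics"];E=np.array(c["extrinsics"])
    uv=np.atleast_2d(uv)
    r=np.stack([(uv[:,0]-K[0][2])/K[0][0],-(uv[:,1]-K[1][2])/K[1][1],-np.ones(len(uv))],-1)@E[:3,:3]
    o=-E[:3,:3].T@E[:3,3]
    s=(z-o[2])/r[:,2]
    return o+s[:,None]*r
def tool(s):
    return np.array(s["ee_pos"]),R.from_euler('xyz',s["orientation"]).as_matrix()
def plan(s,target,xdir=None):
    """shift in units of tool axes, turn units, to reach target TCP; xdir = wanted yaw (rad) of tool x mod pi"""
    p,M=tool(s)
    d=M.T@(np.array(target)-p)/0.025
    t=0
    if xdir is not None:
        cur=np.arctan2(M[1,0],M[0,0])
        a=(xdir-cur+np.pi/2)%np.pi-np.pi/2
        t=-np.degrees(a)/6   # tool z down
    return np.round(d,2),round(float(t),2), "alt turn %.2f"%(t-30 if t>0 else t+30)
E
python3 - <<'E'
from h import *
from rig import get_calibration
c=get_calibration("top");f=np.load("pics/top0.npz");W=cloud(f["d"],c)
p=f["p"]
z=W[:,:,2]
m=((abs(z-0.095)<0.012)&(W[:,:,1]<0)&(W[:,:,1]>-0.5)&(W[:,:,0]>0.3)).astype(np.uint8)
n,l,s,ce=cv2.connectedComponentsWithStats(m)
for i in range(1,n):
    if s[i,4]>100:
        P=W[l==i]; print(s[i],P.mean(0),cv2.minAreaRect(P[:,:2].astype(np.float32)))
# green things on tray
hsv=cv2.cvtColor(p,cv2.COLOR_RGB2HSV)
for name,lo,hi in(("green",(40,40,40),(90,255,255)),("purple",(130,80,40),(165,255,255)),("orange",(5,180,120),(20,255,255))):
    m=cv2.inRange(hsv,lo,hi)
    n,l,s,ce=cv2.connectedComponentsWithStats(m)
    for i in range(1,n):
        if s[i,4]>25:
            P=W[l==i]; r=cv2.minAreaRect(P[:,:2].astype(np.float32)); print(name,np.round(ce[i]*1.5625),s[i,4],np.round(np.median(P,0),3),np.round(r[0],3),np.round(r[1],3),r[2])
E
```

```text
[ 267  117   77   73 3316] [ 0.71634429 -0.21100761  0.0939016 ] ((0.7176194787025452, -0.20882487297058105), (0.2604367136955261, 0.24438220262527466), 70.37600708007812)
green [625. 281.] 737 [ 0.617 -0.623  0.033] [ 0.491 -0.33 ] [0.142 0.804] 24.164323806762695
green [262. 298.] 113 [0.555 0.376 0.015] [0.556 0.377] [0.062 0.062] 6.142054080963135
green [337. 299.] 96 [0.556 0.168 0.026] [0.558 0.169] [0.055 0.032] 74.05319213867188
green [303. 302.] 94 [0.545 0.262 0.025] [0.547 0.263] [0.056 0.032] 38.4625129699707
green [587. 324.] 151 [ 0.496 -0.511  0.035] [ 0.498 -0.515] [0.066 0.044] 7.759716510772705
green [262. 338.] 100 [0.445 0.372 0.026] [0.446 0.371] [0.035 0.051] 86.7161865234375
green [337. 340.] 97 [0.44  0.164 0.025] [0.442 0.165] [0.034 0.052] 36.479522705078125
green [301. 342.] 93 [0.435 0.262 0.024] [0.437 0.266] [0.055 0.032] 64.15325927734375
green [117. 588.] 544 [-0.083  0.521  0.485] [-0.113  0.56 ] [0.082 1.332] 30.600141525268555
green [622. 594.] 211 [-0.181 -0.562  0.079] [-0.182 -0.572] [0.028 0.11 ] 11.279654502868652
purple [318. 392.] 100 [0.301 0.214 0.022] [0.303 0.214] [0.035 0.052] 61.91613006591797
orange [189. 291.] 42 [0.568 0.575 0.036] [0.57  0.575] [0.033 0.059] 68.36122131347656
orange [169. 299.] 83 [0.547 0.628 0.036] [0.548 0.621] [0.04  0.075] 25.439638137817383
orange [768. 418.] 2910 [ 0.282 -0.92   0.148] [ 0.334 -0.52 ] [0.97  0.442] 73.37378692626953
orange [215. 388.] 110 [0.308 0.491 0.021] [0.31  0.492] [0.064 0.038] 58.59980773925781
orange [780. 587.] 216 [-0.146 -0.92   0.147] [ 0.077 -0.477] [1.032 0.092] 64.12608337402344
```

```bash
cat >> h.py <<'E'
def cabT(C=(0.7176,-0.2088),deg=-19.6):
    T=np.eye(4);T[:3,:3]=R.from_euler('z',deg,degrees=True).as_matrix();T[:2,3]=C;return T
E
python3 - <<'E'
from h import *
from rig import *
s=state();p,M=tool(s);c=get_calibration("wrist");E=np.array(c["extrinsics"])
o=-E[:3,:3].T@E[:3,3]
print("cam in tool",M.T@(o-p),"look",M.T@(-E[2,:3]),"up",M.T@E[1,:3])
T=cabT()
for q in ([-.07,.088,.132],[-.167,0,.062],[-.327,0,.062],[-.244,.073,.018],[-.17,-.073,.018]): print(q,(T@np.r_[q,1])[:3])
k=(T@np.r_[-.07,.088,.132,1])[:3]
print(plan(s,[k[0]-0.04,k[1]-0.0,0.33],np.radians(-9.8)))
E
```

```text
cam in tool [-0.00060675 -0.07213555 -0.14298956] look [-7.91137124e-04  2.85583207e-01  9.58353591e-01] up [ 3.26680101e-05 -9.58353883e-01  2.85583321e-01]
[-0.07, 0.088, 0.132] [ 0.68117572 -0.10241733  0.132     ]
[-0.167, 0, 0.062] [ 0.56027641 -0.15277959  0.062     ]
[-0.327, 0, 0.062] [ 0.40954721 -0.09910734  0.062     ]
[-0.244, 0.073, 0.018] [ 0.51222595 -0.05817962  0.018     ]
[-0.17, -0.073, 0.018] [ 0.53296227 -0.22054343  0.018     ]
(array([-15.14, -23.61,  -3.97]), -10.77, 'alt turn 19.23')
```

>>> move_arm(increments=[-1,-1.6,-1,-1,-2,-3.2,-2,-2,-3,-5,-3,-3,-4,-6.6,-4,-4,-5,-8.2,-4,-5,-6,-9.9,-4,-6,-7,-11.6,-4,-7,-8,-13.2,-4,-8,-9,-15,-4,-9,-10,-16.6,-4,-10], hand=60)

```text
time_s: 1.1
ee_pos: [0.5029, -0.2778, 0.3309]
orientation: [3.141, 0.001, -0.248]
ft_force: [0.4, -1.0, 0.2]
grip_width: 0.705
```

```bash
python3 - <<'E'
from h import *
from rig import *
s=state();print(s["ee_pos"],s["joints"]);print(plan(s,[.64,-.13,.33],np.radians(-9.8)))
E
```

```text
[ 0.50285658 -0.27775266  0.33088152] [ 0.75022656  0.19259594 -0.36371232  1.64445919  0.07062453  1.31794044
  0.12711816]
(array([ 3.87, -7.08,  0.03]), -0.73, 'alt turn 29.27')
```

>>> move_arm(increments=[0.9,-1.7,0,-0.2,1.9,-3.5,0,-0.7,2.9,-5.3,0,-0.7,3.87,-7.08,0,-0.7,3.87,-7.08,0,-0.7,3.87,-7.08,0,-0.7])

```text
time_s: 1.7
ee_pos: [0.6404, -0.129, 0.3301]
orientation: [-3.14, 0.002, -0.173]
ft_force: [-0.1, -0.5, 0.2]
grip_width: 0.7
```

```bash
cat > snap.py <<'E'
import sys
from h import *
from rig import *
n=sys.argv[1]
s=state();c=get_calibration("wrist");p,d=camera("wrist")
np.savez(f"pics/{n}.npz",p=p,d=d,K=c["intrinsics"],E=c["extrinsics"],pos=s["ee_pos"],ori=s["orientation"])
cv2.imwrite(f"pics/{n}.png",cv2.resize(p[:,:,::-1],(768,576),interpolation=cv2.INTER_CUBIC))
print(s["time_s"],s["ee_pos"],s["orientation"],np.round(s["joints"],2),s["grip_width"])
E
cat >> h.py <<'E'
def load(n):
    f=np.load(f"pics/{n}.npz");c={"intrinsics":f["K"],"extrinsics":f["E"]}
    return f["p"],f["d"],c,cloud(f["d"],c)
E
python3 snap.py w1
```

```text
1.7 [ 0.64040092 -0.12898993  0.33012281] [-3.14043094e+00  1.90122310e-03 -1.73243638e-01] [ 0.49  0.37 -0.46  1.45  0.16  1.37 -0.16] 0.7003329088671167
```

View pics/w1.png

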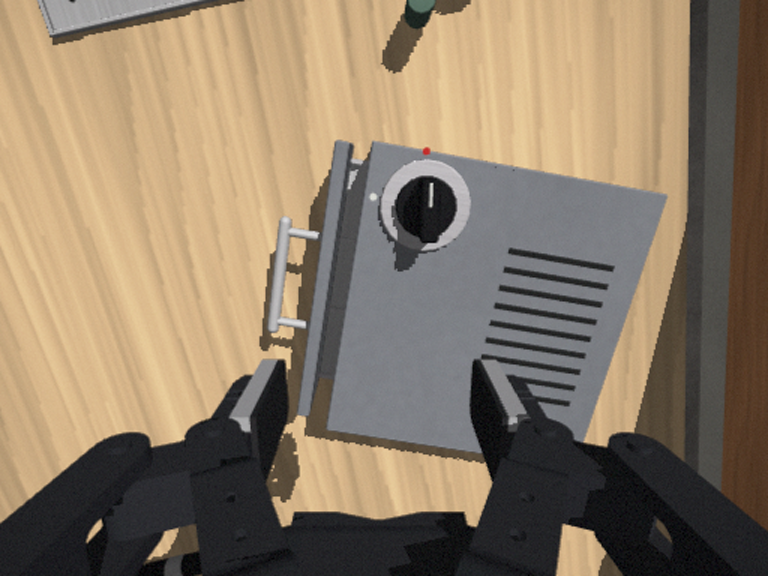

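```bash
python3 - <<'E'
from h import *
p,d,c,W=load("w1")
z=W[:,:,2]
m=((abs(z-0.095)<0.005)).astype(np.uint8)
m=cv2.morphologyEx(m,cv2.MORPH_OPEN,np.ones((3,3)))
n,l,s,ce=cv2.connectedComponentsWithStats(m)
i=1+np.argmax(s[1:,4]);P=W[l==i];print(s[i],P.mean(0),cv2.minAreaRect(P[:,:2].astype(np.float32)))
# image corners (full-res px = view/1.5)
for uv in ((373,142),(666,196),(328,432)): print(uv,ray(np.array(uv)/1.5,c,.095))
m=((z>.128)&(z<.15)&(W[:,:,0]>.6)&(W[:,:,1]>-.16)&(W[:,:,1]<-.05)).astype(np.uint8)
P=W[m>0];print("bar",len(P),P.mean(0),cv2.minAreaRect(P[:,:2].astype(np.float32)))
T=np.linalg.inv(cabT())
m=((z>.05)&(z<.075)&(W[:,:,0]<.6)&(W[:,:,1]>-.25)&(W[:,:,1]<-.05));v,u=np.nonzero(m);m2=(u*1.5>265)&(u*1.5<290)&(v*1.5>218)&(v*1.5<335)
P=W[v[m2],u[m2]];print("handle",len(P),P.mean(0),cv2.minAreaRect(P[:,:2].astype(np.float32)))
E
```

```text
[  218    94   227   208 29304] [ 0.72103599 -0.1927612   0.09520151] ((0.7176800966262817, -0.20754647254943848), (0.2619647681713104, 0.24056832492351532), 70.18265533447266)
(373, 142) [[ 0.64891735 -0.04734243  0.095     ]]
(666, 196) [[ 0.87157475 -0.12796923  0.095     ]]
(328, 432) [[ 0.56256751 -0.29276916  0.095     ]]
bar 571 [ 0.68069892 -0.10063921  0.13860347] ((0.6811240315437317, -0.10141873359680176), (0.04462180659174919, 0.014078645035624504), 79.90292358398438)
handle 657 [ 0.54454534 -0.14694763  0.06664002] ((0.5479891896247864, -0.14778046309947968), (0.10712091624736786, 0.021266525611281395), 70.88642883300781)
```

```bash
sed -i 's/C=(0.7176,-0.2088),deg=-19.6/C=(0.7177,-0.2075),deg=-19.8/' h.py; python3 - <<'E'
from h import *
from rig import *
s=state();print(plan(s,[.6812,-.1012,.121],np.radians(-9.9)), (cabT()@np.r_[-.07,.088,0,1])[:3])
E
```

```text
(array([ 1.44, -1.51,  8.37]), -0.04, 'alt turn 29.96') [ 0.68164728 -0.10099084  0.        ]
```

>>> move_arm(increments=[0.5,-0.5,1.5,0,1.2,-1.2,3,0,1.44,-1.5,4.5,0,1.44,-1.5,6,0,1.44,-1.5,7,0,1.44,-1.5,7.8,0,1.44,-1.5,8.3,0,1.44,-1.5,8.37,0,1.44,-1.5,8.37,0], hand=45)

```text
time_s: 2.65
ee_pos: [0.6819, -0.103, 0.1225]
orientation: [3.141, -0.001, -0.18]
ft_force: [0.3, 0.6, -0.2]
grip_width: 0.529
```

```bash
python3 snap.py w2
```

```text
2.65 [ 0.68193447 -0.10304558  0.12254591] [ 3.14083825e+00 -5.60851606e-04 -1.80335754e-01] [ 0.4   0.6  -0.43  1.56  0.27  1.04 -0.28] 0.529247946143463
```

View pics/w2.png

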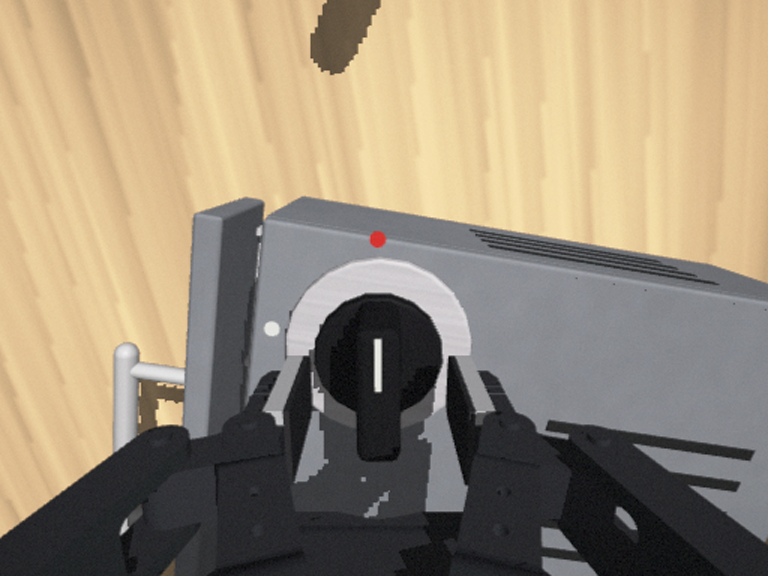

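>>> move_arm(increments=[0,-0.05,0,0,0,-0.05,0,0,0,-0.05,0,0,0,-0.05,0,0,0,-0.05,0,0,0,-0.05,0,0], hand=0, grip_force=60)

```text
time_s: 3.3
ee_pos: [0.6825, -0.0997, 0.1238]
orientation: [3.142, -0.001, -0.178]
ft_force: [-2.9, 1.0, 5.6]
grip_width: 0.143
```

>>> move_arm(increments=[0,0,0,-1.3,0,0,0,-2.6,0,0,0,-3.9,0,0,0,-5.2,0,0,0,-6.5,0,0,0,-7.8,0,0,0,-9.1,0,0,0,-10.4,0,0,0,-11.7,0,0,0,-13])

```text
time_s: 4.3
ee_pos: [0.6793, -0.1014, 0.1238]
orientation: [-3.136, 0.005, 1.188]
ft_force: [-9.5, -1.3, 11.5]
grip_width: 0.146
```

>>> move_arm(increments=[0,0,0,-0.2,0,0,0,-0.2,0,0,0,-0.2])

```text
time_s: 4.6
ee_pos: [0.6793, -0.1014, 0.1238]
orientation: [-3.136, 0.005, 1.203]
ft_force: [-10.0, -1.2, 11.9]
grip_width: 0.147
```

>>> move_arm(increments=[0,0,0,0,0,0,0,0,0,0,-0.5,0,0,0,-2,0,0,0,-4,0,0,0,-6,0], hand=60)

```text
time_s: 5.2
ee_pos: [0.6822, -0.0999, 0.2738]
orientation: [-3.141, -0.001, 1.204]
ft_force: [1.4, -0.1, 0.8]
grip_width: 0.704
```

```bash
python3 snap.py w3; python3 - <<'E'
from h import *
from rig import *
p,d,c,W=load("w3")
z=W[:,:,2]
m=((z>.128)&(z<.15)&(W[:,:,0]>.6)&(W[:,:,1]>-.16)&(W[:,:,1]<-.05))
m[230:]=0
P=W[m>0];print("bar",len(P),P.mean(0),cv2.minAreaRect(P[:,:2].astype(np.float32)))
E
```

```text
5.2 [ 0.68216142 -0.0999274   0.27377556] [-3.14120371e+00 -6.66388506e-04  1.20439446e+00] [ 0.62  0.54 -0.77  1.41  0.38  1.34  1.04] 0.7040722804951141
bar 720 [ 0.67951901 -0.10116141  0.1386494 ] ((0.6806777119636536, -0.1017257496714592), (0.013939484022557735, 0.04537312686443329), 69.15032958984375)
```

View pics/w3.png

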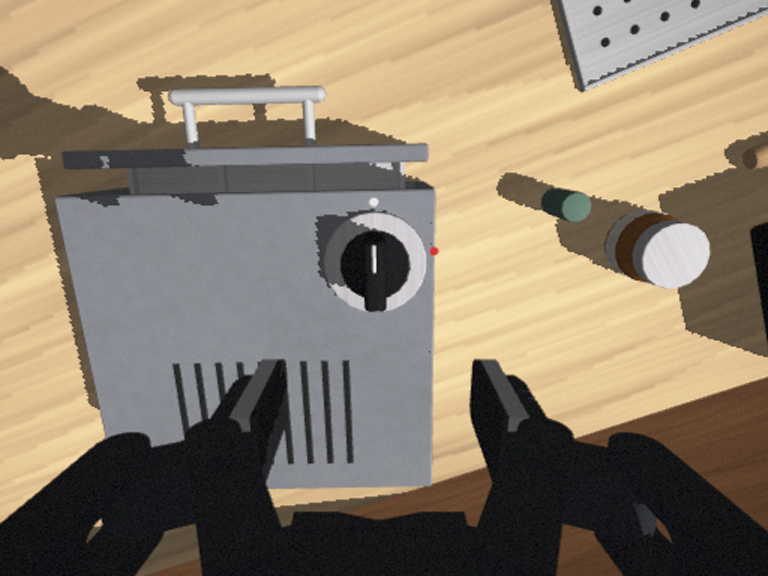

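```bash
python3 - <<'E'
from h import *
from rig import *
Ti=np.linalg.inv(cabT())
for n in ("w1","w3"):
    p,d,c,W=load(n)
    Q=W@Ti[:3,:3].T+Ti[:3,3]
    m=(Q[...,2]>.05)&(Q[...,2]<.075)&(abs(Q[...,1])<.06)&(Q[...,0]<-.165)&(Q[...,0]>-.22)
    P=Q[m];print(n,len(P),P.min(0),P.max(0)); h=np.histogram(P[:,0],bins=np.arange(-.22,-.16,.004));print(h)
s=state();
for q in((.545,-.147,.12),): print(plan(s,q,np.radians(-19.8)))
print((cabT()@np.r_[-.185,0,0,1])[:3])
E
```

```text
w1 748 [-0.1901528  -0.05493731  0.06042821] [-0.16503522  0.05422918  0.07049008]
(array([  0,   0,   0,   0,   0,   0,   0,  79, 235, 252,  88,  35,  35,
        24]), array([-0.22 , -0.216, -0.212, -0.208, -0.204, -0.2  , -0.196, -0.192,
       -0.188, -0.184, -0.18 , -0.176, -0.172, -0.168, -0.164]))
w3 1388 [-0.19052143 -0.05552351  0.06135201] [-0.16500953  0.05393233  0.07000624]
(array([  0,   0,   0,   0,   0,   0,   0, 204, 429, 465, 115,  63,  65,
        47]), array([-0.22 , -0.216, -0.212, -0.208, -0.204, -0.2  , -0.196, -0.192,
       -0.188, -0.184, -0.18 , -0.176, -0.172, -0.168, -0.164]))
(array([-3.86, -4.75,  6.54]), 14.79, 'alt turn -15.21')
[ 0.54363706 -0.14483348  0.        ]
```

>>> move_arm(increments=[-0.5,-0.6,0,1.4,-1.1,-1.3,0,2.8,-1.7,-2,0,4.2,-2.3,-2.8,0,5.6,-2.9,-3.6,0.5,7,-3.4,-4.2,1.5,8.4,-3.86,-4.75,2.5,9.8,-3.86,-4.75,3.5,11.2,-3.86,-4.75,4,12.6,-3.86,-4.75,4.5,14], hand=28)

```text
time_s: 6.25
ee_pos: [0.5369, -0.1475, 0.1593]
orientation: [-3.141, -0.001, -0.268]
ft_force: [0.4, -0.0, 0.5]
grip_width: 0.323
```

```bash
python3 - <<'E'
from h import *
from rig import *
s=state();print(s["ee_pos"],s["joints"]);print(plan(s,(.5446,-.1452,.05),np.radians(-19.8)))
E
```

```text
[ 0.53694572 -0.14748272  0.1592749 ] [ 0.650324    0.33635887 -0.53287105  1.86901883  0.20195051  0.98861417
 -0.23749754]
(array([ 0.27, -0.17,  4.37]), 0.74, 'alt turn -29.26')
```

>>> move_arm(increments=[0.15,0,0.5,0.7,0.2,-0.1,1.2,0.74,0.22,-0.12,1.8,0.74,0.22,-0.12,2,0.74,0.22,-0.12,2,0.74], hand=28)

```text
time_s: 6.75
ee_pos: [0.5422, -0.146, 0.1087]
orientation: [-3.141, 0.002, -0.339]
ft_force: [0.2, -0.3, -0.4]
grip_width: 0.332
```

```bash
python3 snap.py w4;python3 - <<'E'
from h import *
from rig import *
s=state();print(plan(s,(.5446,-.1452,.05),np.radians(-19.8)))
E
```

```text
6.75 [ 0.54224765 -0.14598452  0.10874312] [-3.14148478e+00  1.71456941e-03 -3.39238458e-01] [ 0.61  0.41 -0.5   1.89  0.25  0.9  -0.35] 0.3316646055203574
(array([ 0.05, -0.06,  2.38]), 0.06, 'alt turn -29.94')
```

View pics/w4.png

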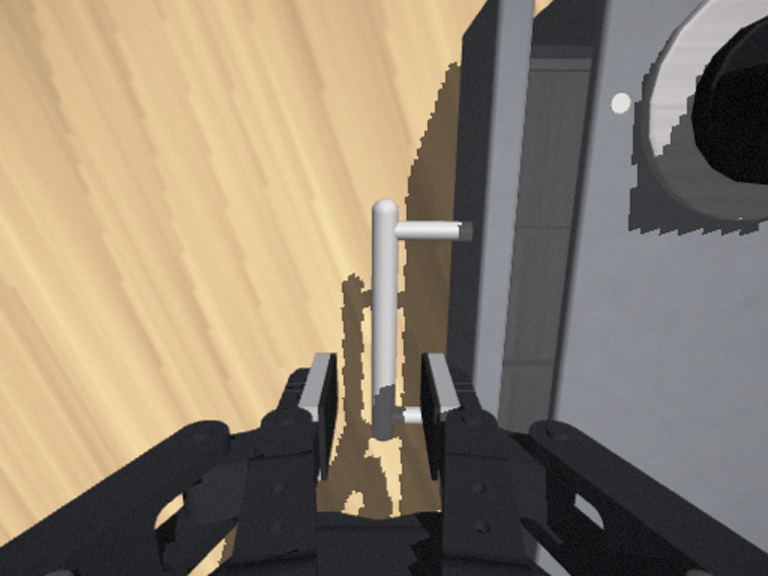

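>>> move_arm(increments=[0.05,-0.06,0.6,0,0.05,-0.06,1.2,0,0.05,-0.06,1.8,0,0.05,-0.06,2.3,0,0.05,-0.06,2.35,0,0.05,-0.06,2.35,0])

```text
time_s: 7.4
ee_pos: [0.5439, -0.145, 0.0499]
orientation: [-3.142, 0.002, -0.34]
ft_force: [-0.4, 0.2, -0.5]
grip_width: 0.33
```

>>> move_arm(increments=[0,0,0,0,0,0,0,0,0,0,0,0,0,0,0,0,0,0,0,0], hand=0, grip_force=60)

```text
time_s: 7.9
ee_pos: [0.5451, -0.1453, 0.0515]
orientation: [-3.141, -0.001, -0.34]
ft_force: [-1.3, 0.6, 1.4]
grip_width: 0.102
```

```bash
python3 - <<'E'
from h import *
from rig import *
s=state();print(plan(s,s["ee_pos"]+cabT()[:3,:3]@[-.143,0,0]),s["joints"], np.linalg.inv(cabT())@np.r_[s["ee_pos"],1])
E
```

```text
(array([-5.72, -0.03, -0.01]), 0.0, 'alt turn 30.00') [ 0.57773857  0.49774522 -0.46725565  1.91349239  0.30496986  0.79866563
 -0.39532736] [-1.83417969e-01  6.94923359e-05  5.14654814e-02  1.00000000e+00]
```

>>> move_arm(increments=[-0.5,0,0,0,-1.2,0,0,0,-2,0,0,0,-2.8,0,0,0,-3.6,0,0,0,-4.4,0,0,0,-5,0,0,0,-5.5,0,0,0,-5.8,0,0,0,-5.8,0,0,0])

```text
time_s: 8.9
ee_pos: [0.4107, -0.0969, 0.0514]
orientation: [-3.139, -0.008, -0.339]
ft_force: [6.2, 0.4, -5.6]
grip_width: 0.1
```

>>> move_arm(increments=[0,0,0,0,0,0,0,0,0,0,0,0])

```text
time_s: 9.2
ee_pos: [0.4107, -0.0969, 0.0514]
orientation: [-3.139, -0.006, -0.339]
ft_force: [4.7, 1.2, -3.5]
grip_width: 0.098
```

```bash
python3 - <<'E'
from h import *
from rig import *
s=state();print(s["joints"], np.linalg.inv(cabT())@np.r_[s["ee_pos"],1])
E
```

```text
[ 0.63395149  0.27541629 -0.53488667  2.24071637  0.22418508  0.66847349
 -0.3999036 ] [-3.26290267e-01  8.02984077e-05  5.14341688e-02  1.00000000e+00]
```

>>> move_arm(increments=[-0.2,0,0,0,-0.2,0,0,0,-0.2,0,0,0])

```text
time_s: 9.5
ee_pos: [0.4107, -0.0968, 0.0516]
orientation: [-3.137, -0.017, -0.34]
ft_force: [15.7, -3.9, -20.2]
grip_width: 0.1
```

>>> move_arm(increments=[0.1,0,0,0,0.1,0,0,0,0.1,0,-0.5,0,0.1,0,-2,0,0.1,0,-4,0,0.1,0,-6,0,0.1,0,-8,0,0.1,0,-10,0,0.1,0,-10,0], hand=32)

```text
time_s: 10.4
ee_pos: [0.4094, -0.0964, 0.3091]
orientation: [3.141, -0.015, -0.339]
ft_force: [1.0, -0.3, -0.2]
grip_width: 0.375
```

```bash
python3 snap.py w5; python3 - <<'E'
from h import *
Ti=np.linalg.inv(cabT())
p,d,c,W=load("w5")
Q=W@Ti[:3,:3].T+Ti[:3,3]
m=(Q[...,2]>.05)&(Q[...,2]<.075)&(abs(Q[...,1])<.04)&(Q[...,0]<-.31)&(Q[...,0]>-.4)
P=Q[m];print(len(P),P.min(0),P.max(0)); print(np.histogram(P[:,0],bins=np.arange(-.35,-.30,.004)))
E
```

```text
10.4 [ 0.40944484 -0.09637277  0.30905676] [ 3.14051117 -0.01517075 -0.33914437] [ 0.76 -0.13 -0.57  2.   -0.07  1.24 -0.12] 0.37525629603654376
547 [-0.33181666 -0.03992987  0.06126175] [-0.31078123  0.03942268  0.06978929]
(array([  0,   0,   0,   0, 124, 188, 190,  27,   9,   9,   0,   0]), array([-0.35 , -0.346, -0.342, -0.338, -0.334, -0.33 , -0.326, -0.322,
       -0.318, -0.314, -0.31 , -0.306, -0.302]))
```

View pics/w5.png

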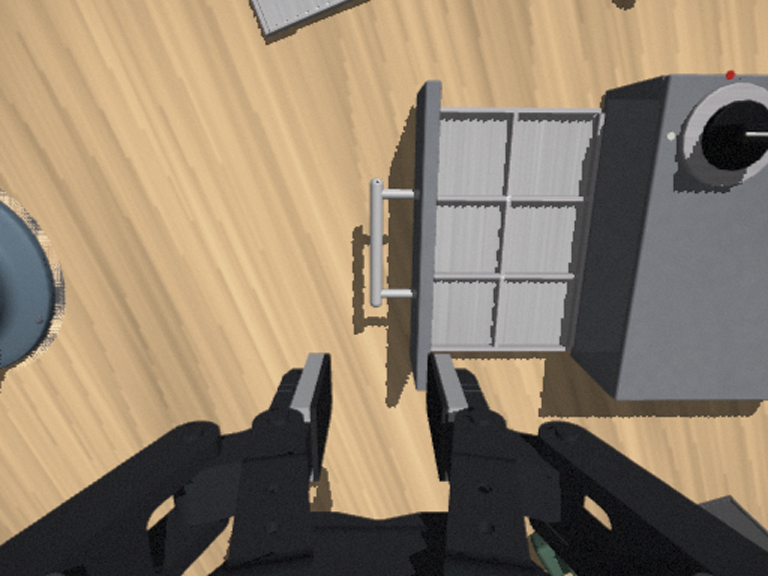

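```bash
python3 - <<'E'
from h import *
from rig import *
s=state();print(plan(s,(.49,.30,.30),0.05))
E
```

```text
(array([ -2.16, -16.04,   0.18]), -3.72, 'alt turn 26.28')
```

>>> move_arm(increments=[-0.2,-1.6,0,-0.4,-0.4,-3.4,0,-0.8,-0.7,-5.2,0,-1.2,-1,-7,0,-1.6,-1.2,-8.8,0,-2,-1.4,-10.6,0,-2.4,-1.6,-12.4,0,-2.8,-1.9,-14.2,0,-3.2,-2.16,-16,0.2,-3.7,-2.16,-16,0.2,-3.7], hand=60)

```text
time_s: 11.45
ee_pos: [0.4834, 0.3061, 0.2932]
orientation: [-3.136, 0.007, 0.061]
ft_force: [-1.3, -0.8, -0.4]
grip_width: 0.702
```

```bash
python3 snap.py t1
```

```text
11.45 [0.48337278 0.30611543 0.29316219] [-3.13644626  0.00747687  0.06075529] [ 0.18  0.34 -0.99  1.68  0.28  1.29 -0.8 ] 0.7020793645544773
```

View pics/t1.png

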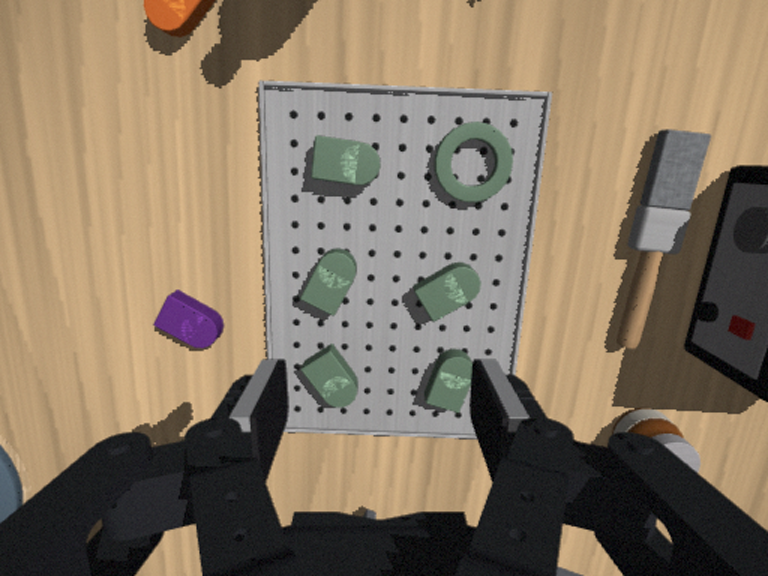

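```bash
cat >> h.py <<'E'
def plaques(n,zt=.026,xr=(.3,.65),yr=(.05,.45),vmax=400):
    p,d,c,W=load(n)
    m=(abs(W[...,2]-zt)<.005)&(W[...,0]>xr[0])&(W[...,0]<xr[1])&(W[...,1]>yr[0])&(W[...,1]<yr[1])
    m[vmax:]=0
    m=cv2.morphologyEx(m.astype(np.uint8),cv2.MORPH_OPEN,np.ones((3,3)))
    k,l,s,ce=cv2.connectedComponentsWithStats(m)
    out=[]
    for i in range(1,k):
        if s[i,4]<300: continue
        v,u=np.nonzero(l==i)
        P=ray(np.stack([u,v],-1).astype(float),c,zt)
        r=cv2.minAreaRect((P[:,:2]*1000).astype(np.float32))
        (w,h),a=r[1],r[2]
        if w<h: a+=90
        a=(a+90)%180-90
        print("px",np.round(ce[i]*1.5),"z",round(float(np.median(W[l==i][:,2])),4),"ctr",np.round(r[0],1),"LxW",round(max(w,h),1),round(min(w,h),1),"long yaw",round(a,1),"rgb",np.median(p[l==i],0))
        out.append((np.array(r[0])/1000,a))
    return out
E
python3 -c "
from h import *
plaques('t1')"
```

```text
px [344. 160.] z 0.0263 ctr [448.9 372.7] LxW 57.5 35.8 long yaw -4.8 rgb [105. 127. 108.]
px [330. 282.] z 0.0262 ctr [438.9 267. ] LxW 57.3 35.8 long yaw 65.4 rgb [102. 123. 104.]
px [448. 291.] z 0.0261 ctr [548.5 264.7] LxW 57.3 36.8 long yaw 35.0 rgb [101. 123. 104.]
px [198. 328.] z 0.0225 ctr [317.2 213.8] LxW 40.3 31.0 long yaw 87.9 rgb [100.  50. 129.]
px [331. 379.] z 0.0262 ctr [443.5 166.3] LxW 58.0 37.0 long yaw -53.3 rgb [100. 121. 102.]
px [451. 383.] z 0.026 ctr [559.3 172.8] LxW 58.3 36.5 long yaw 76.4 rgb [100. 122. 102.]
```

```bash
cat > pl.py <<'E'
import sys
from h import *
from rig import *
s=state();a=[float(x) for x in sys.argv[1:]]
print(np.round(s["ee_pos"],4),np.round(s["orientation"][2]*57.2958,2),"j",np.round(s["joints"],2),"g",round(s["grip_width"]*85.4,1))
print(plan(s,a[:3],np.radians(a[3]) if len(a)>3 else None))
E
python3 pl.py .4435 .1663 .06 36.7
```

```text
[0.4842 0.3026 0.2934] 3.24 j [ 0.19  0.33 -0.98  1.68  0.28  1.29 -0.8 ] g 59.8
(array([-1.87,  5.36,  9.34]), -5.58, 'alt turn 24.42')
```

>>> move_arm(increments=[-0.4,1.2,1,-1.2,-0.8,2.4,2.2,-2.4,-1.3,3.6,3.4,-3.6,-1.87,4.6,4.6,-4.6,-1.87,5.3,5.8,-5.6,-1.87,5.36,7,-5.6,-1.87,5.36,8.2,-5.6,-1.87,5.36,9,-5.6,-1.87,5.36,9.3,-5.6,-1.87,5.36,9.3,-5.6], hand=60)

```text
time_s: 12.5
ee_pos: [0.446, 0.1611, 0.0623]
orientation: [-3.141, 0.004, 0.633]
ft_force: [1.2, -0.2, 0.2]
grip_width: 0.7
```

```bash
python3 snap.py g1; python3 pl.py .4435 .1663 .0145 36.7
```

```text
12.5 [0.44597203 0.16110004 0.06227587] [-3.14144406  0.00375553  0.632984  ] [ 0.38  0.46 -0.92  2.1   0.51  0.82 -0.22] 0.6999116471237156
[0.4471 0.162  0.0633] 36.29 j [ 0.38  0.46 -0.92  2.1   0.51  0.82 -0.22] g 59.7
(array([-0.01, -0.23,  1.95]), -0.07, 'alt turn 29.93')
```

View pics/g1.png

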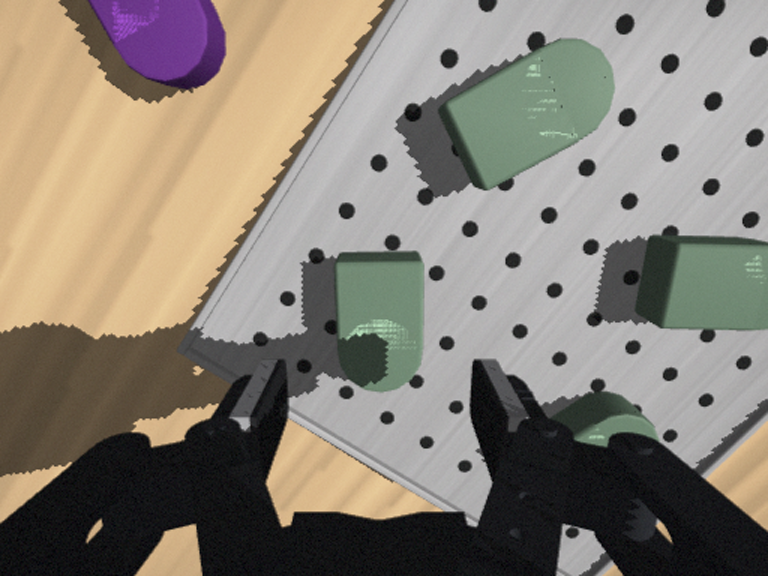

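>>> move_arm(increments=[0,-0.3,0.4,0,0,-0.3,0.9,0,0,-0.3,1.4,0,0,-0.3,1.8,0,0,-0.3,1.95,0,0,-0.3,1.95,0])

```text
time_s: 13.15
ee_pos: [0.4426, 0.1687, 0.0138]
orientation: [-3.141, 0.001, 0.634]
ft_force: [-0.3, 0.2, 0.1]
grip_width: 0.702
```

>>> move_arm(increments=[0,0,0,0,0,0,0,0,0,0,0,0,0,0,0,0,0,0,0,0], hand=0, grip_force=70)

```text
time_s: 13.65
ee_pos: [0.4437, 0.1694, 0.0152]
orientation: [3.141, -0.001, 0.634]
ft_force: [-0.6, 0.2, 4.8]
grip_width: 0.396
```

```bash
python3 pl.py .4435 .1663 .0145 36.7; python3 snap.py g2
```

```text
[0.4437 0.1694 0.0152] 36.34 j [ 0.29  0.54 -0.84  2.12  0.61  0.74 -0.32] g 33.8
(array([-0.08,  0.1 ,  0.03]), -0.06, 'alt turn 29.94')
13.65 [0.44365472 0.16940736 0.01524888] [ 3.14108322e+00 -1.14858885e-03  6.34216719e-01] [ 0.29  0.54 -0.84  2.12  0.61  0.74 -0.32] 0.3961516779587835
```

View pics/g2.png

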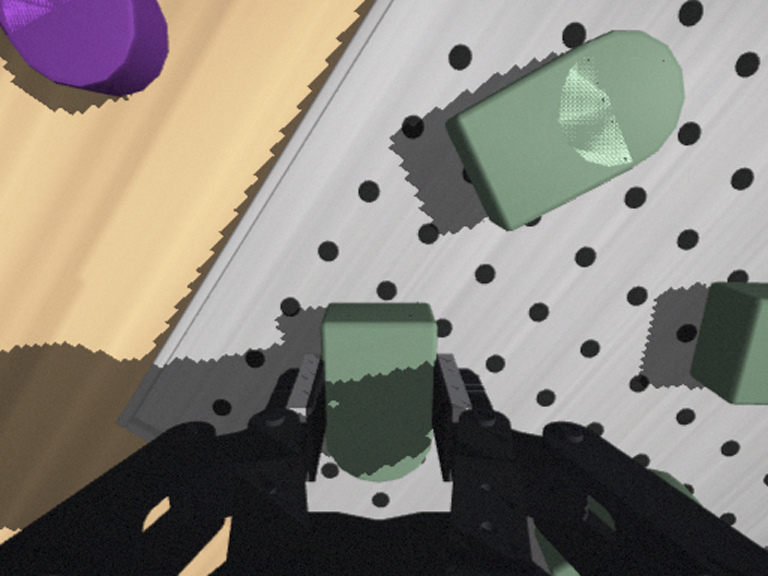

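```bash
cat > place.py <<'E'
import sys
from h import *
from rig import *
# comp name, tool-y offset of plaque (mm) wrt TCP, z
cx={'f':-.2435,'b':-.1695}[sys.argv[1][0]]; cy={'l':.073,'m':0,'r':-.073}[sys.argv[1][1]]
off=float(sys.argv[2])/1000; z=float(sys.argv[3])
s=state();T=cabT()
t=(T@np.r_[cx-off,cy,0,1])[:3]; t[2]=z
print("target",t,"now",np.round(s["ee_pos"],4),np.degrees(s["orientation"][2]),"j",np.round(s["joints"],2),"g",round(s["grip_width"]*85.4,1))
print(plan(s,t,np.radians(70.2)))
E
python3 place.py fl 2.6 .15
```

```text
target [ 0.51087711 -0.0554523   0.15      ] now [0.4436 0.1694 0.0152] 36.33955593004485 j [ 0.29  0.54 -0.84  2.12  0.61  0.74 -0.32] g 34.0
(array([-3.16,  8.84, -5.39]), -5.64, 'alt turn 24.36')
```

>>> move_arm(increments=[0,0,-0.8,0,0,0,-2,0,0,0,-3.4,0,-0.5,1.4,-4.8,-0.8,-1,2.8,-5.4,-1.6,-1.5,4.2,-5.4,-2.6,-2,5.6,-5.4,-3.6,-2.5,7,-5.4,-4.6,-2.9,8.2,-5.4,-5.4,-3.16,8.84,-5.4,-5.6])

```text
time_s: 14.7
ee_pos: [0.5107, -0.0602, 0.1488]
orientation: [-3.142, 0.001, 1.217]
ft_force: [0.0, -0.1, -1.8]
grip_width: 0.396
```

```bash
python3 snap.py p1; python3 place.py fl 2.6 .029
```

```text
14.7 [ 0.51067    -0.06019067  0.14880131] [-3.14153946e+00  9.41847881e-04  1.21734442e+00] [ 0.96  0.44 -1.08  1.96  0.45  1.02  0.88] 0.39610409156759685
target [ 0.51087711 -0.0554523   0.029     ] now [ 0.5112 -0.0628  0.1486] 69.53710177520996 j [ 0.96  0.44 -1.08  1.96  0.46  1.02  0.88] g 34.1
(array([ 0.28, -0.11,  4.79]), -0.11, 'alt turn 29.89')
```

View pics/p1.png

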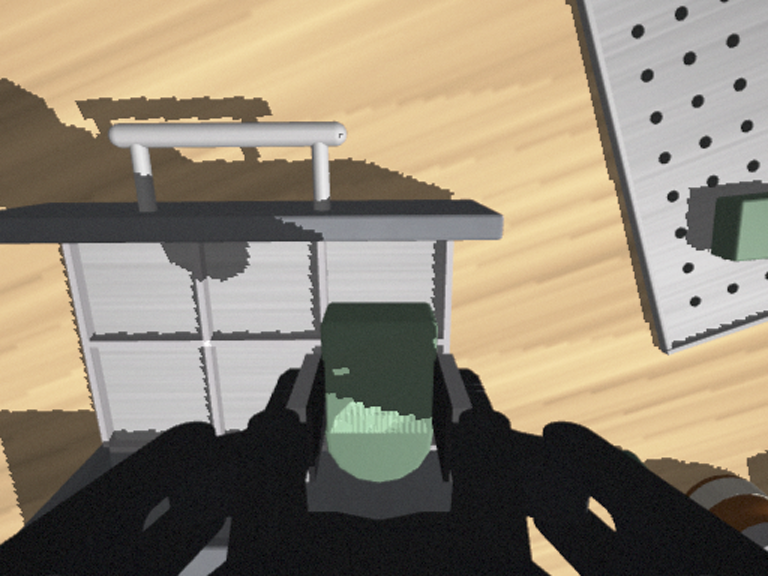

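>>> move_arm(increments=[0.1,0,0.8,-0.1,0.2,0,1.8,-0.1,0.2,0,2.8,-0.1,0.2,0,3.6,-0.1,0.2,0,4,-0.1,0.2,0,4,-0.1])

```text
time_s: 15.35
ee_pos: [0.5105, -0.0505, 0.0481]
orientation: [-3.138, 0.0, 1.232]
ft_force: [0.1, -0.6, -1.0]
grip_width: 0.401
```

```bash
python3 snap.py p2; python3 place.py fl 2.6 .029
```

```text
15.35 [ 0.51045163 -0.05045637  0.04813542] [-3.13822351e+00  3.31788496e-04  1.23180809e+00] [ 0.82  0.58 -0.94  2.02  0.63  0.86  0.75] 0.4014509243420597
target [ 0.51087711 -0.0554523   0.029     ] now [ 0.5116 -0.0505  0.0493] 70.57561985233677 j [ 0.82  0.58 -0.95  2.02  0.63  0.86  0.75] g 33.6
(array([-0.2 ,  0.04,  0.81]), 0.06, 'alt turn -29.94')
```

View pics/p2.png

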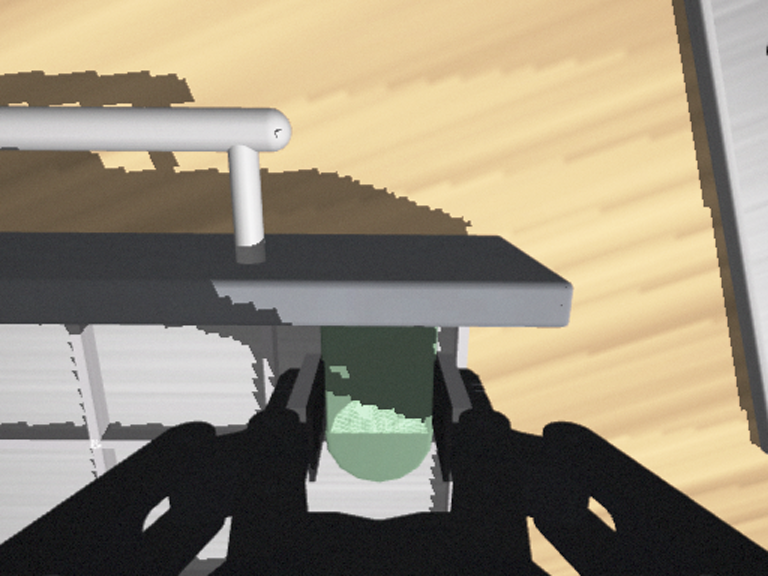

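>>> move_arm(increments=[-0.2,0.02,0,0,-0.2,0.02,0.2,0,-0.2,0.02,0.5,0,-0.2,0.02,0.7,0,-0.2,0.02,0.78,0,-0.2,0.02,0.78,0])

```text
time_s: 16.0
ee_pos: [0.5107, -0.0559, 0.0297]
orientation: [-3.141, 0.0, 1.231]
ft_force: [-0.6, 0.4, -1.2]
grip_width: 0.397
```

```bash
python3 place.py fl 2.6 .029
```

```text
target [ 0.51087711 -0.0554523   0.029     ] now [ 0.5107 -0.0559  0.0297] 70.54819489694209 j [ 0.8   0.61 -0.91  2.02  0.66  0.83  0.73] g 33.9
(array([0.02, 0.  , 0.03]), 0.06, 'alt turn -29.94')
```

>>> move_arm(increments=[0,0,0.04,0,0,0,0.04,0,0,0,0.04,0,0,0,0.04,0,0,0,-0.8,0,0,0,-2.2,0,0,0,-4,0,0,0,-5.5,0], hand=48)

```text
time_s: 16.8
ee_pos: [0.5111, -0.0556, 0.1694]
orientation: [3.141, -0.0, 1.232]
ft_force: [0.9, -0.9, 0.4]
grip_width: 0.565
```

```bash
python3 snap.py p3; python3 pl.py .439 .267 .10 -24.6
```

```text
16.8 [ 0.51109843 -0.05564937  0.16937882] [ 3.14099800e+00 -3.95192158e-04  1.23164367e+00] [ 0.98  0.41 -1.11  1.94  0.42  1.05  0.91] 0.5654898859400894
[ 0.5157 -0.0551  0.1754] 70.6 j [ 0.98  0.4  -1.12  1.93  0.42  1.05  0.92] g 48.0
(array([11.13, -7.21,  2.95]), -14.13, 'alt turn 15.87')
```

View pics/p3.png

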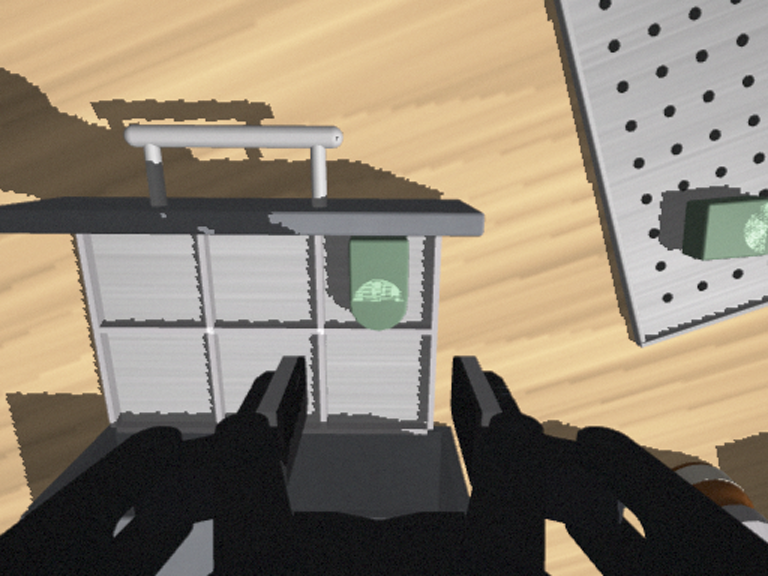

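```bash
cat > chk.py <<'E'
import sys
from h import *
Ti=np.linalg.inv(cabT())
for (c,a) in plaques(sys.argv[1],zt=.040,xr=(.4,.65),yr=(-.3,.05)):
    print("  cab-floor frame", np.round((Ti@np.r_[c,.04,1])[:2]*1000+[206.5,0],1),"yaw rel",round((a+19.8+90)%180-90,1))
E
python3 chk.py p3
```

```text
px [378. 281.] z 0.0402 ctr [514.  -56.3] LxW 57.0 35.1 long yaw -20.5 rgb [124. 150. 127.]
  cab-floor frame [-36.4  73.3] yaw rel -0.7
```

>>> move_arm(increments=[1,-0.7,0,1.4,2.4,-1.5,0,2.8,3.8,-2.4,0,4.2,5.2,-3.3,0,5.6,6.6,-4.3,0,7,8,-5.2,0,8.4,9.4,-6.1,0,9.8,10.4,-6.8,0,11.2,11.1,-7.2,0,12.6,11.1,-7.2,0.5,14], hand=60)

```text
time_s: 17.85
ee_pos: [0.433, 0.2715, 0.157]
orientation: [-3.136, -0.003, -0.224]
ft_force: [-0.3, -0.1, 0.2]
grip_width: 0.703
```

>>> move_arm(increments=[0,0,0.5,1,0,0,1,1.8,0,0,1.5,1.8,0,0,1.5,1.8])

```text
time_s: 18.25
ee_pos: [0.4322, 0.2646, 0.1157]
orientation: [3.139, 0.002, -0.411]
ft_force: [-1.3, -1.0, 1.1]
grip_width: 0.698
```

```bash
python3 snap.py g3; python3 -c "
from h import *
plaques('g3')"; python3 pl.py .439 .267 .0145 -24.6
```

```text
18.25 [0.43220631 0.26463822 0.11568662] [ 3.13857865e+00  2.35242323e-03 -4.11308360e-01] [ 0.1   0.38 -0.83  2.    0.36  0.91 -1.34] 0.6981325285097472
px [318.  79.] z 0.0263 ctr [449. 372.] LxW 57.3 36.0 long yaw -4.7 rgb [109. 131. 111.]
px [595. 210.] z 0.0261 ctr [548.1 264.7] LxW 57.2 37.5 long yaw 35.0 rgb [102. 124. 105.]
px [391. 291.] z 0.0263 ctr [439.1 266.5] LxW 57.1 35.6 long yaw 65.7 rgb [104. 127. 107.]
px [663. 358.] z 0.026 ctr [559.4 173. ] LxW 59.1 37.1 long yaw 75.2 rgb [100. 122. 102.]
[0.4329 0.2651 0.1166] -23.59 j [ 0.1   0.38 -0.83  2.    0.36  0.91 -1.34] g 60.1
(array([ 0.2 , -0.17,  4.08]), 0.17, 'alt turn -29.83')
```

View pics/g3.png

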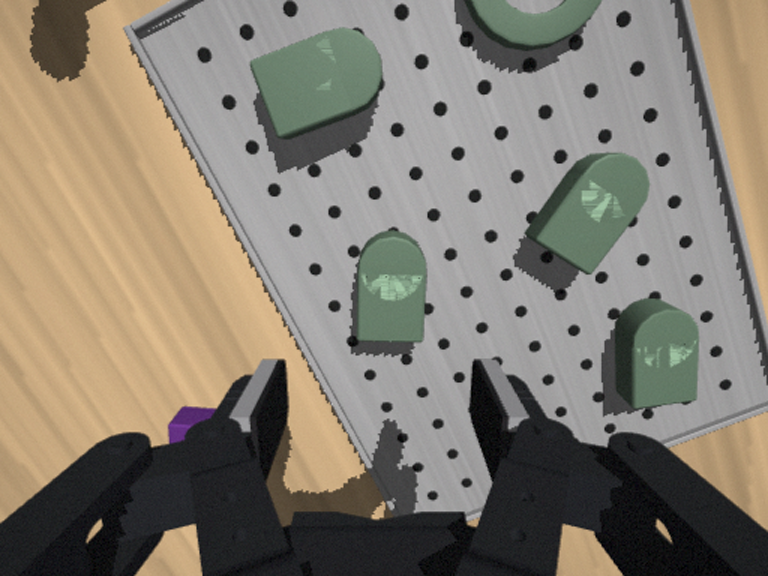

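>>> move_arm(increments=[0.1,-0.05,0.8,0.1,0.2,-0.07,1.8,0.12,0.2,-0.07,2.6,0.12,0.2,-0.07,3.3,0.12,0.2,-0.07,3.8,0.12,0.2,-0.07,4.06,0.12,0.2,-0.07,4.06,0.12])

```text
time_s: 19.0
ee_pos: [0.4386, 0.2651, 0.0155]
orientation: [3.141, 0.001, -0.426]
ft_force: [-0.5, -0.0, 0.6]
grip_width: 0.706
```

>>> move_arm(increments=[0,0,0,0,0,0,0,0,0,0,0,0,0,0,0,0,0,0,0,0], hand=0)

```text
time_s: 19.5
ee_pos: [0.4398, 0.266, 0.0173]
orientation: [-3.14, -0.002, -0.426]
ft_force: [-0.9, 0.2, 6.8]
grip_width: 0.396
```

```bash
python3 pl.py .4391 .2665 .0145 -24.3;  python3 place.py fm 0 .15
```

```text
[0.4398 0.266  0.0173] -24.41 j [-0.01  0.55 -0.71  2.03  0.53  0.74 -1.48] g 33.8
(array([-0.04, -0.01,  0.11]), -0.02, 'alt turn 29.98')
target [ 0.48859553 -0.12501732  0.15      ] now [0.4398 0.266  0.0173] -24.405665908847727 j [-0.01  0.55 -0.71  2.03  0.53  0.74 -1.48] g 33.8
(array([ 8.25, 13.43, -5.32]), 14.23, 'alt turn -15.77')
```

>>> move_arm(increments=[0,0,-0.8,0,0,0,-2,0,0,0,-3.4,-1,1,1.6,-4.8,-2.4,2.1,3.4,-5.3,-3.8,3.2,5.2,-5.3,-5.2,4.3,7,-5.3,-6.6,5.4,8.8,-5.3,-8,6.5,10.6,-5.3,-9.4,7.5,12.2,-5.3,-10.8])

```text
time_s: 20.5
ee_pos: [0.475, -0.0219, 0.1481]
orientation: [3.141, 0.0, 0.576]
ft_force: [0.7, 0.5, -1.4]
grip_width: 0.393
```

```bash
python3 place.py fm 0 .05
```

```text
target [ 0.48859553 -0.12501732  0.05      ] now [ 0.475  -0.0219  0.1481] 32.990014079572795 j [ 0.87  0.3  -1.    2.05  0.31  0.95  0.27] g 33.5
(array([-1.79,  3.75,  3.93]), -6.2, 'alt turn 23.80')
```

>>> move_arm(increments=[-0.5,1,0,-1.3,-1,2,0,-2.6,-1.5,3,0,-3.9,-1.79,3.75,0,-5.2,-1.79,3.75,0,-6.2,-1.79,3.75,0.3,-6.2,-1.79,3.75,1.2,-6.2,-1.79,3.75,2.2,-6.2,-1.79,3.75,3.2,-6.2,-1.79,3.75,3.6,-6.2])

```text
time_s: 21.5
ee_pos: [0.4857, -0.122, 0.0553]
orientation: [-3.137, 0.0, 1.219]
ft_force: [-1.1, -0.5, -0.1]
grip_width: 0.392
```

```bash
python3 place.py fm 0 .0313;python3 snap.py p4
```

```text
target [ 0.48859553 -0.12501732  0.0313    ] now [ 0.4857 -0.122   0.0553] 69.8213764040003 j [ 0.97  0.54 -0.94  2.04  0.59  0.86  0.91] g 33.5
(array([-0.07,  0.15,  0.96]), -0.06, 'alt turn 29.94')
21.5 [ 0.48569344 -0.12204276  0.05533926] [-3.13654242e+00  4.21362142e-04  1.21861291e+00] [ 0.97  0.54 -0.94  2.04  0.59  0.86  0.91] 0.3917750118578807
```

View pics/p4.png

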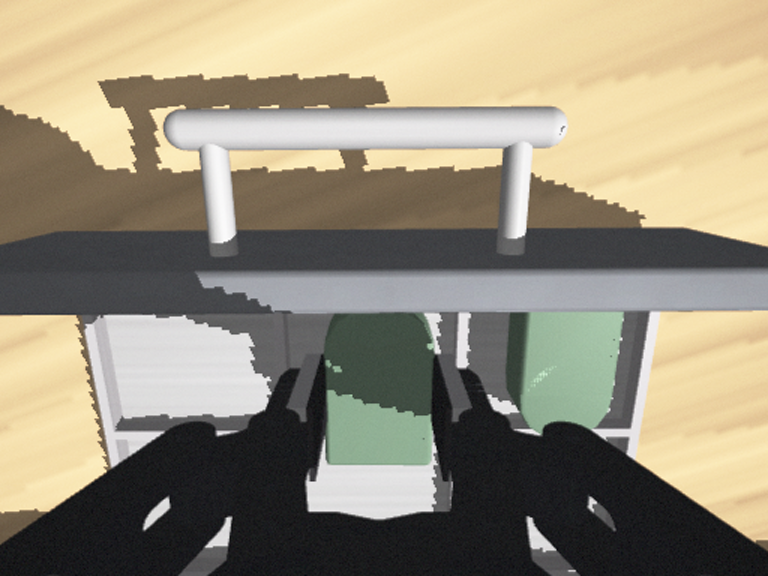

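>>> move_arm(increments=[-0.07,0.15,0,0,-0.07,0.15,0.3,0,-0.07,0.15,0.6,0,-0.07,0.15,0.85,0,-0.07,0.15,0.95,0,-0.07,0.15,0.95,0])

```text
time_s: 22.15
ee_pos: [0.4908, -0.126, 0.0339]
orientation: [-3.141, 0.0, 1.219]
ft_force: [-0.4, 0.0, -1.2]
grip_width: 0.399
```

```bash
python3 place.py fm 0 .0313
```

```text
target [ 0.48859553 -0.12501732  0.0313    ] now [ 0.4908 -0.126   0.0339] 69.83985004184659 j [ 0.94  0.58 -0.9   2.04  0.63  0.82  0.88] g 34.0
(array([ 0.01, -0.1 ,  0.1 ]), -0.06, 'alt turn 29.94')
```

>>> move_arm(increments=[0,-0.1,0.05,0,0,-0.1,0.12,0,0,-0.1,0.12,0])

```text
time_s: 22.45
ee_pos: [0.4889, -0.1251, 0.0314]
orientation: [3.141, -0.0, 1.219]
ft_force: [0.8, -0.6, -1.2]
grip_width: 0.395
```

>>> move_arm(increments=[0,0,0,0,0,0,0,0,0,0,0,0,0,0,-0.8,0,0,0,-2.2,0,0,0,-4,0,0,0,-5.5,0], hand=48)

```text
time_s: 23.15
ee_pos: [0.4891, -0.1249, 0.1706]
orientation: [3.141, -0.0, 1.22]
ft_force: [0.8, -1.1, 0.3]
grip_width: 0.567
```

```bash
python3 snap.py p5; python3 chk.py p5; python3 pl.py .5483 .2647 .12 125
```

```text
23.15 [ 0.48912827 -0.12492413  0.17059222] [ 3.14106023e+00 -4.14515446e-04  1.21954455e+00] [ 1.13  0.38 -1.1   1.96  0.39  1.04  1.07] 0.5665246233164193
px [378. 278.] z 0.0401 ctr [ 487.5 -124.3] LxW 57.3 35.4 long yaw -20.1 rgb [133. 161. 136.]
px [497. 275.] z 0.0401 ctr [514.  -57.2] LxW 57.7 36.3 long yaw -19.6 rgb [139. 166. 142.]
  cab-floor frame [-38.3   0.3] yaw rel -0.3
  cab-floor frame [-36.1  72.4] yaw rel 0.2
[ 0.4938 -0.1251  0.1765] 69.9 j [ 1.13  0.37 -1.11  1.95  0.39  1.04  1.07] g 48.4
(array([15.39, -3.34,  2.22]), -9.18, 'alt turn 20.82')
```

>>> move_arm(increments=[1.2,-0.3,0,-0.9,2.8,-0.6,0,-1.8,4.4,-1,0,-2.7,6,-1.3,0,-3.6,7.6,-1.7,0,-4.5,9.2,-2,0,-5.4,10.8,-2.4,0,-6.3,12.4,-2.7,0,-7.2,14,-3,0,-8.2,15.4,-3.3,0.5,-9.2], hand=60)

```text
time_s: 24.2
ee_pos: [0.5454, 0.2677, 0.1577]
orientation: [3.137, 0.0, 2.187]
ft_force: [-0.3, -0.0, 0.9]
grip_width: 0.705
```

>>> move_arm(increments=[0,0,0.5,0,0,0,1,0,0,0,1.4,0,0,0,1.4,0])

```text
time_s: 24.6
ee_pos: [0.5436, 0.2613, 0.1188]
orientation: [-3.137, 0.001, 2.179]
ft_force: [0.7, -0.9, -0.3]
grip_width: 0.701
```

```bash
python3 snap.py g4; python3 -c "
from h import *
plaques('g4')"; python3 pl.py .5483 .2647 .0145 125
```

```text
24.6 [0.54359974 0.26133269 0.11880544] [-3.13700967e+00  1.06096423e-03  2.17930678e+00] [ 0.32  0.72 -1.12  1.76  0.72  1.14  1.14] 0.7014407264931501
px [211. 221.] z 0.0261 ctr [558.9 171.6] LxW 57.4 36.9 long yaw 76.0 rgb [108. 131. 111.]
px [657. 265.] z 0.0263 ctr [449.  370.6] LxW 57.7 38.2 long yaw -4.7 rgb [106. 129. 108.]
px [375. 301.] z 0.0262 ctr [548.1 263.1] LxW 57.1 35.5 long yaw 35.2 rgb [115. 138. 117.]
[0.5441 0.262  0.12  ] 124.87 j [ 0.32  0.72 -1.12  1.76  0.72  1.14  1.14] g 60.1
(array([-0.  ,  0.21,  4.22]), -0.02, 'alt turn 29.98')
```

View pics/g4.png

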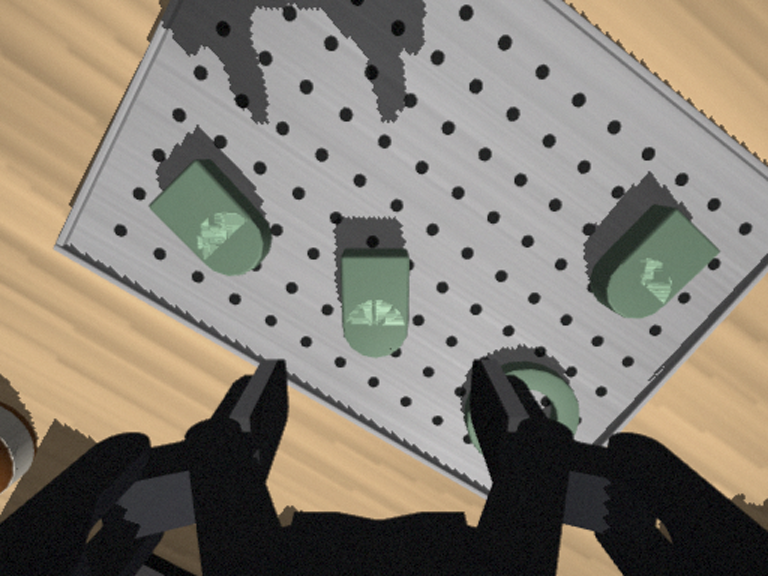

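>>> move_arm(increments=[0,0.05,0.8,0,-0.03,0.08,1.8,0,-0.03,0.08,2.6,0,-0.03,0.08,3.3,0,-0.03,0.08,3.9,0,-0.03,0.08,4.18,0,-0.03,0.08,4.18,0])

```text
time_s: 25.35
ee_pos: [0.5455, 0.2648, 0.0156]
orientation: [-3.14, -0.0, 2.183]
ft_force: [0.2, -1.0, 0.4]
grip_width: 0.708
```

>>> move_arm(increments=[0,0,0,0,0,0,0,0,0,0,0,0,0,0,0,0,0,0,0,0], hand=0)

```text
time_s: 25.85
ee_pos: [0.5472, 0.2659, 0.0184]
orientation: [3.139, 0.0, 2.182]
ft_force: [-0.3, -0.9, 6.3]
grip_width: 0.399
```

```bash
python3 pl.py .5482 .2635 .0145 125.2;  python3 place.py fr 3 .15
```

```text
[0.5472 0.2659 0.0184] 125.04 j [ 0.23  0.84 -1.    1.8   0.85  1.    1.06] g 34.1
(array([-0.1 , -0.02,  0.15]), -0.03, 'alt turn 29.97')
target [ 0.46104502 -0.1926854   0.15      ] now [0.5472 0.2659 0.0184] 125.03739798071184 j [ 0.23  0.84 -1.    1.8   0.85  1.    1.06] g 34.1
(array([-13.04, -13.34,  -5.3 ]), 9.14, 'alt turn -20.86')
```

>>> move_arm(increments=[0,0,-0.8,0,0,0,-2,0,-0.5,-0.5,-3.4,0.5,-1.6,-1.6,-4.8,1.4,-3,-3,-5.3,2.4,-4.4,-4.4,-5.3,3.4,-5.8,-5.8,-5.3,4.4,-7.2,-7.2,-5.3,5.4,-8.6,-8.6,-5.3,6.4,-10,-10,-5.3,7.4])

```text
time_s: 26.85
ee_pos: [0.484, -0.0843, 0.1499]
orientation: [3.141, 0.001, 1.404]
ft_force: [0.3, -0.4, -1.7]
grip_width: 0.393
```

```bash
python3 place.py fr 0 .05
```

```text
target [ 0.46386766 -0.19370161  0.05      ] now [ 0.484  -0.0843  0.1499] 80.4279332460011 j [ 1.09  0.41 -1.15  2.01  0.45  1.01  1.13] g 33.5
(array([-4.44, -0.07,  4.  ]), 1.7, 'alt turn -28.30')
```

>>> move_arm(increments=[-1.2,0,0,0.6,-2.4,0,0,1.2,-3.6,0,0,1.7,-4.44,-0.07,0,1.7,-4.44,-0.07,0,1.7,-4.44,-0.07,0.8,1.7,-4.44,-0.07,1.8,1.7,-4.44,-0.07,2.8,1.7,-4.44,-0.07,3.6,1.7,-4.44,-0.07,3.8,1.7])

```text
time_s: 27.85
ee_pos: [0.4636, -0.1896, 0.0527]
orientation: [-3.137, -0.001, 1.232]
ft_force: [-0.3, 0.8, -0.1]
grip_width: 0.394
```

```bash
python3 place.py fr 0 .0324
```

```text
target [ 0.46386766 -0.19370161  0.0324    ] now [ 0.4636 -0.1896  0.0527] 70.57153820482719 j [ 1.12  0.55 -0.95  2.04  0.6   0.85  1.05] g 33.7
(array([-0.15,  0.07,  0.81]), 0.06, 'alt turn -29.94')
```

>>> move_arm(increments=[-0.1,0.03,0,0.05,-0.1,0.03,0.3,0.05,-0.1,0.03,0.5,0.05,-0.1,0.03,0.7,0.05,-0.1,0.03,0.7,0.05])

```text
time_s: 28.35
ee_pos: [0.4648, -0.1944, 0.0364]
orientation: [-3.141, -0.0, 1.224]
ft_force: [-0.5, 0.4, -1.4]
grip_width: 0.393
```

```bash
python3 place.py fr 0 .0324
```

```text
target [ 0.46386766 -0.19370161  0.0324    ] now [ 0.4648 -0.1944  0.0364] 70.12939266290093 j [ 1.1   0.58 -0.92  2.04  0.63  0.83  1.03] g 33.6
(array([ 0.02, -0.04,  0.16]), -0.01, 'alt turn 29.99')
```

>>> move_arm(increments=[0,-0.04,0.08,0,0,-0.04,0.16,0,0,-0.04,0.16,0])

```text
time_s: 28.65
ee_pos: [0.464, -0.1941, 0.0326]
orientation: [-3.141, -0.0, 1.224]
ft_force: [0.0, -0.4, -1.2]
grip_width: 0.399
```

>>> move_arm(increments=[0,0,0,0,0,0,0,0,0,0,0,0,0,0,-0.8,0,0,0,-2.2,0,0,0,-4,0,0,0,-5.5,0], hand=48)

```text
time_s: 29.35
ee_pos: [0.4646, -0.1938, 0.1722]
orientation: [3.141, -0.0, 1.225]
ft_force: [-0.2, 0.4, 1.2]
grip_width: 0.562
```

```bash
python3 snap.py p6; python3 chk.py p6; python3 pl.py .559 .172 .12 -14
```

```text
29.35 [ 0.46464415 -0.1938182   0.17218441] [ 3.14083048e+00 -2.67867599e-04  1.22478581e+00] [ 1.28  0.37 -1.12  1.96  0.39  1.04  1.22] 0.5622204300095551
px [378. 273.] z 0.0402 ctr [ 463.3 -193.3] LxW 57.6 35.8 long yaw -19.8 rgb [134. 161. 137.]
px [496. 277.] z 0.0401 ctr [ 487.5 -125.1] LxW 56.9 36.3 long yaw -20.7 rgb [140. 168. 143.]
px [615. 274.] z 0.0401 ctr [513.6 -58. ] LxW 56.8 37.4 long yaw -19.8 rgb [150. 177. 152.]
  cab-floor frame [-37.6 -72.8] yaw rel -0.0
  cab-floor frame [-38.   -0.4] yaw rel -0.9
  cab-floor frame [-36.2  71.5] yaw rel 0.0
[ 0.4692 -0.1947  0.178 ] 70.21 j [ 1.29  0.37 -1.12  1.95  0.39  1.04  1.22] g 48.3
(array([15.02, -1.61,  2.28]), 14.03, 'alt turn -15.97')
```

>>> move_arm(increments=[1.2,-0.1,0,1.3,2.8,-0.3,0,2.7,4.4,-0.4,0,4.1,6,-0.6,0,5.5,7.6,-0.8,0,6.9,9.2,-1,0,8.3,10.8,-1.2,0,9.7,12.4,-1.3,0,11.1,14,-1.5,0,12.5,15,-1.6,0.2,13.9], hand=60)

```text
time_s: 30.4
ee_pos: [0.5544, 0.1771, 0.1662]
orientation: [-3.138, -0.001, -0.233]
ft_force: [0.1, 0.6, -0.4]
grip_width: 0.706
```

>>> move_arm(increments=[0,0,0.5,0,0,0,1,0,0,0,1.6,0,0,0,1.7,0])

```text
time_s: 30.8
ee_pos: [0.5522, 0.1688, 0.1195]
orientation: [3.138, 0.005, -0.234]
ft_force: [-1.0, 0.1, -0.6]
grip_width: 0.7
```

```bash
python3 snap.py g5; python3 -c "
from h import *
plaques('g5')"; python3 pl.py .559 .172 .0145 -14
```

```text
30.8 [0.55217223 0.1688269  0.11945675] [ 3.13762476  0.00468357 -0.2337167 ] [ 0.27  0.5  -0.79  1.83  0.43  0.99 -0.93] 0.6999322714766627
px [19. 12.] z 0.026 ctr [425.5 335.4] LxW 22.9 11.4 long yaw -13.5 rgb [81. 99. 83.]
px [395. 289.] z 0.0263 ctr [560.6 171.6] LxW 57.1 35.6 long yaw 76.0 rgb [ 99. 120. 101.]
[0.5526 0.1693 0.1201] -13.39 j [ 0.27  0.5  -0.79  1.83  0.43  0.99 -0.93] g 60.4
(array([ 0.24, -0.18,  4.22]), 0.1, 'alt turn -29.90')
```

View pics/g5.png

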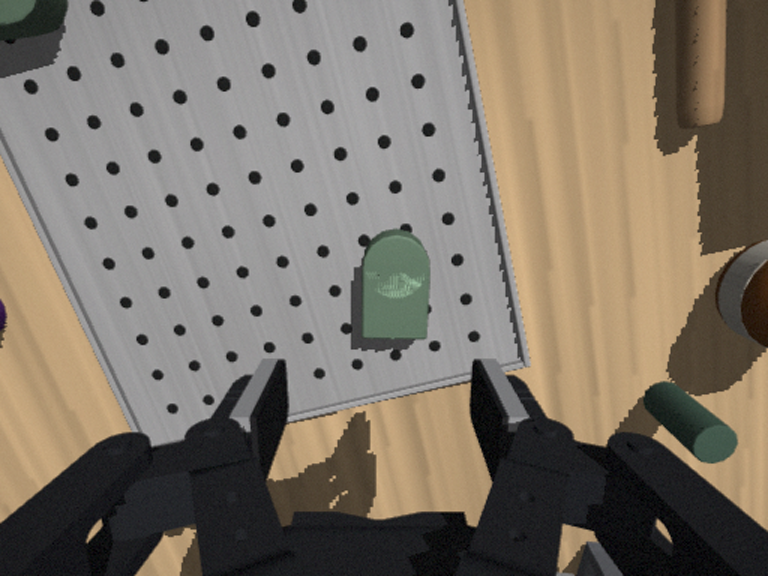

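```bash
python3 - <<'E'
from h import *
p,d,c,W=load("g5")
print(ray(np.array([[715,442],[660,395]])/1.5,c,.05), W[295,477],W[294,475])
E
python3 pl.py .5603 .1717 .0145 -14
```

```text
[[0.70585086 0.05790259 0.05      ]
 [0.6796449  0.09235297 0.05      ]] [0.70529539 0.05860247 0.05124127] [0.70504858 0.05821667 0.04929793]
[0.5526 0.1693 0.1201] -13.39 j [ 0.27  0.5  -0.79  1.83  0.43  0.99 -0.93] g 60.4
(array([ 0.29, -0.18,  4.22]), 0.1, 'alt turn -29.90')
```

Core at (0.705, 0.058), well clear.

>>> move_arm(increments=[0.15,-0.05,0.8,0.1,0.29,-0.1,1.8,0.1,0.29,-0.1,2.6,0.1,0.29,-0.1,3.3,0.1,0.29,-0.1,3.9,0.1,0.29,-0.1,4.18,0.1,0.29,-0.1,4.18,0.1])

```text
time_s: 31.55
ee_pos: [0.561, 0.1725, 0.0173]
orientation: [3.141, 0.002, -0.242]
ft_force: [0.0, 0.2, 0.1]
grip_width: 0.702
```

>>> move_arm(increments=[0,0,0,0,0,0,0,0,0,0,0,0,0,0,0,0,0,0,0,0], hand=0)

```text
time_s: 32.05
ee_pos: [0.5628, 0.1736, 0.0198]
orientation: [-3.14, -0.002, -0.242]
ft_force: [-1.8, -0.6, 5.8]
grip_width: 0.392
```

```bash
python3 pl.py .5603 .1717 .0145 -14;  python3 place.py bl 0 .15
```

```text
[0.5628 0.1736 0.0198] -13.86 j [ 0.19  0.65 -0.7   1.85  0.56  0.83 -1.03] g 33.5
(array([-0.08,  0.1 ,  0.21]), 0.02, 'alt turn -29.98')
target [ 0.58294858 -0.08139963  0.15      ] now [0.5628 0.1736 0.0198] -13.856730855270822 j [ 0.19  0.65 -0.7   1.85  0.56  0.83 -1.03] g 33.5
(array([ 3.24,  9.7 , -5.21]), -14.01, 'alt turn 15.99')
```

>>> move_arm(increments=[0,0,-0.8,0,0,0,-2,-0.8,0.1,0.4,-3.4,-2.2,0.5,1.5,-4.8,-3.6,0.9,2.8,-5.2,-5,1.3,4.1,-5.2,-6.4,1.8,5.4,-5.2,-7.8,2.3,6.7,-5.2,-9.2,2.8,8,-5.2,-10.6,3,9,-5.2,-12])

```text
time_s: 33.05
ee_pos: [0.5807, -0.0673, 0.1477]
orientation: [3.141, 0.001, 1.017]
ft_force: [0.7, 0.1, -0.8]
grip_width: 0.395
```

```bash
python3 place.py bl 2.5 .05
```

```text
target [ 0.58059638 -0.08055278  0.05      ] now [ 0.5807 -0.0673  0.1477] 58.29050507566187 j [ 0.86  0.58 -1.05  1.79  0.57  1.1   0.63] g 33.7
(array([-0.45,  0.27,  3.91]), -1.98, 'alt turn 28.02')
```

>>> move_arm(increments=[-0.25,0.2,0,-1.2,-0.4,0.27,0,-1.98,-0.45,0.27,0,-1.98,-0.45,0.27,0.8,-1.98,-0.45,0.27,1.8,-1.98,-0.45,0.27,2.8,-1.98,-0.45,0.27,3.5,-1.98,-0.45,0.27,3.7,-1.98,-0.45,0.27,3.7,-1.98])

```text
time_s: 33.95
ee_pos: [0.5796, -0.076, 0.0546]
orientation: [-3.14, 0.0, 1.223]
ft_force: [0.2, 0.4, -0.7]
grip_width: 0.39
```

```bash
python3 place.py bl 2.5 .0338; python3 snap.py p7
```

```text
target [ 0.58059638 -0.08055278  0.0338    ] now [ 0.5796 -0.076   0.0546] 70.05382022621221 j [ 0.82  0.72 -0.98  1.84  0.72  0.98  0.75] g 33.3
(array([-0.16,  0.1 ,  0.83]), -0.02, 'alt turn 29.98')
33.95 [ 0.57958732 -0.07598619  0.05464023] [-3.13955225e+00  1.88985196e-04  1.22266982e+00] [ 0.82  0.72 -0.98  1.84  0.72  0.98  0.75] 0.389880826231207
```

View pics/p7.png

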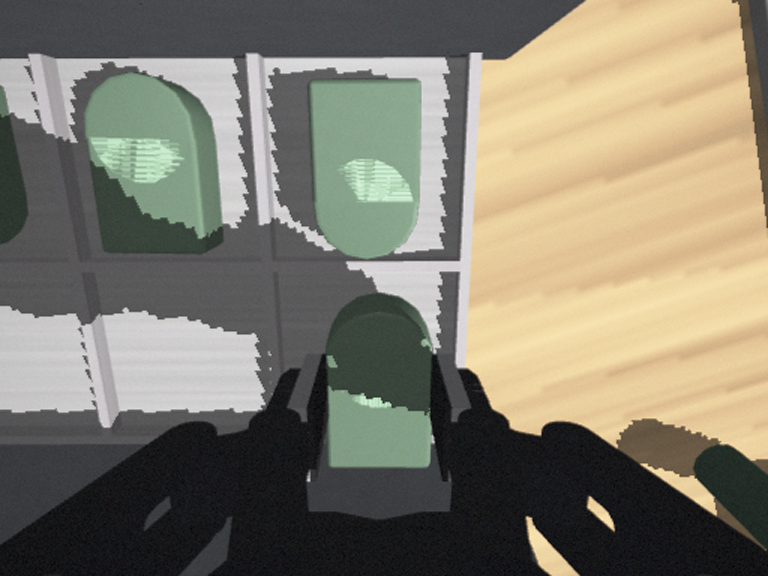

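>>> move_arm(increments=[-0.12,0.05,0,0,-0.12,0.05,0.2,0,-0.12,0.05,0.5,0,-0.12,0.05,0.7,0,-0.12,0.05,0.7,0])

```text
time_s: 34.5
ee_pos: [0.5795, -0.08, 0.0371]
orientation: [-3.14, 0.001, 1.222]
ft_force: [-0.6, 0.2, -1.2]
grip_width: 0.395
```

```bash
python3 place.py bl 2.5 .0338
```

```text
target [ 0.58059638 -0.08055278  0.0338    ] now [ 0.5795 -0.08    0.0371] 70.01460852725891 j [ 0.81  0.74 -0.96  1.85  0.74  0.96  0.74] g 33.7
(array([-0.01,  0.05,  0.13]), -0.03, 'alt turn 29.97')
```

>>> move_arm(increments=[0,0.04,0.06,0,0,0.04,0.13,0,0,0.04,0.13,0])

```text
time_s: 34.8
ee_pos: [0.5814, -0.0801, 0.0349]
orientation: [-3.141, -0.0, 1.222]
ft_force: [0.2, 0.0, -1.3]
grip_width: 0.393
```

>>> move_arm(increments=[0,0,0,0,0,0,0,0,0,0,0,0,0,0,-0.8,0,0,0,-2.2,0,0,0,-4,0,0,0,-5.5,0], hand=48)

```text
time_s: 35.5
ee_pos: [0.5821, -0.0795, 0.1762]
orientation: [3.139, -0.001, 1.223]
ft_force: [1.3, 0.2, 0.4]
grip_width: 0.561
```

```bash
python3 snap.py p8; python3 chk.py p8; python3 pl.py .449 .371 .14 85.3
```

```text
35.5 [ 0.58214436 -0.07949998  0.17618944] [ 3.13934416e+00 -8.14927803e-04  1.22305632e+00] [ 0.92  0.58 -1.12  1.77  0.57  1.16  0.86] 0.5608839873866954
px [250. 155.] z 0.0403 ctr [ 488.6 -123.8] LxW 57.2 36.4 long yaw -20.9 rgb [135. 163. 139.]
px [123. 150.] z 0.0403 ctr [ 464.5 -192.1] LxW 57.0 37.6 long yaw -19.9 rgb [60. 71. 62.]
px [375. 152.] z 0.0403 ctr [514.9 -56.9] LxW 56.4 35.7 long yaw -19.9 rgb [140. 167. 143.]
px [377. 279.] z 0.0402 ctr [582.7 -80.1] LxW 56.6 35.2 long yaw -20.0 rgb [135. 163. 138.]
  cab-floor frame [-37.4   1.1] yaw rel -1.1
  cab-floor frame [-36.9 -71.2] yaw rel -0.1
  cab-floor frame [-35.3  73. ] yaw rel -0.1
  cab-floor frame [36.3 74.1] yaw rel -0.2
[ 0.5866 -0.0788  0.183 ] 70.08 j [ 0.93  0.57 -1.12  1.76  0.57  1.16  0.86] g 48.1
(array([ 15.04, -11.32,   1.62]), -2.54, 'alt turn 27.46')
```

>>> move_arm(increments=[1.4,-1,0,-0.2,2.9,-2.2,0,-0.5,4.4,-3.4,0,-0.8,5.9,-4.5,0,-1,7.4,-5.6,0,-1.3,8.9,-6.7,0,-1.6,10.4,-7.8,0,-1.9,11.9,-9,0,-2.1,13.4,-10.1,0,-2.3,14.8,-11.1,0,-2.5], hand=60)

```text
time_s: 36.55
ee_pos: [0.446, 0.3649, 0.1741]
orientation: [3.14, -0.001, 1.486]
ft_force: [-0.4, 0.1, 1.0]
grip_width: 0.706
```

>>> move_arm(increments=[0,0,0.6,0,0,0,1.2,0,0,0,1.5,0,0,0,1.5,0])

```text
time_s: 36.95
ee_pos: [0.4475, 0.3593, 0.1331]
orientation: [-3.14, 0.004, 1.481]
ft_force: [0.6, 0.0, -0.4]
grip_width: 0.703
```

```bash
python3 snap.py g6; python3 -c "
from h import *
plaques('g6',yr=(.05,.5))"; python3 pl.py .449 .371 .0145 85.3
```

```text
36.95 [0.44752062 0.35930309 0.13310104] [-3.1396731   0.00366805  1.48075484] [ 0.12  0.63 -1.12  1.83  0.64  1.11  0.24] 0.7027169962846281
px [623.  18.] z 0.0225 ctr [325.9 483.6] LxW 30.3 21.1 long yaw 84.8 rgb [216. 111.  52.]
px [57. 55.] z 0.0224 ctr [316.5 216.3] LxW 43.6 30.9 long yaw -89.7 rgb [43. 22. 56.]
px [359. 218.] z 0.0262 ctr [409.1 352.3] LxW 57.0 35.7 long yaw -7.0 rgb [114. 138. 117.]
[0.4479 0.36   0.134 ] 84.84 j [ 0.12  0.63 -1.12  1.82  0.64  1.11  0.25] g 60.1
(array([0.45, 0.01, 4.78]), -0.08, 'alt turn 29.92')
```

View pics/g6.png

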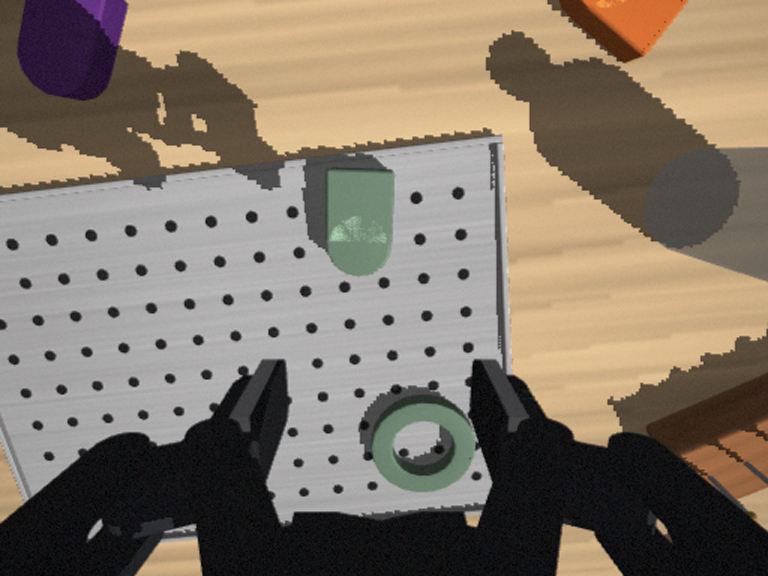

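```bash
python3 pl.py .409 .3523 .05 83
```

```text
[0.4479 0.36   0.134 ] 84.84 j [ 0.12  0.63 -1.12  1.82  0.64  1.11  0.25] g 60.1
(array([-0.44, -1.52,  3.36]), 0.31, 'alt turn -29.69')
```

>>> move_arm(increments=[-0.2,-0.7,0,0.2,-0.44,-1.5,0.2,0.31,-0.44,-1.55,1,0.31,-0.44,-1.55,2,0.31,-0.44,-1.55,2.8,0.31,-0.44,-1.55,3.3,0.31,-0.44,-1.55,3.3,0.31])

```text
time_s: 37.7
ee_pos: [0.4075, 0.3531, 0.0513]
orientation: [-3.14, 0.002, 1.45]
ft_force: [-0.3, 0.3, 1.5]
grip_width: 0.704
```

```bash
python3 snap.py g7; python3 -c "
from h import *
plaques('g7',yr=(.05,.5))"; python3 pl.py .409 .3523 .0145 83
```

```text
37.7 [0.40749578 0.35308901 0.05130669] [-3.13988965e+00  2.21925859e-03  1.44968673e+00] [ 0.05  0.68 -1.04  1.95  0.73  0.95  0.09] 0.7041072985422501
px [730.  40.] z 0.0224 ctr [319.2 477.8] LxW 39.1 28.6 long yaw 6.2 rgb [221. 115.  54.]
px [375. 344.] z 0.0262 ctr [408.6 352.2] LxW 57.8 35.6 long yaw -6.9 rgb [117. 143. 120.]
[0.4079 0.3541 0.0524] 83.08 j [ 0.05  0.68 -1.04  1.95  0.73  0.95  0.09] g 60.2
(array([-0.07,  0.05,  1.52]), 0.01, 'alt turn -29.99')
```

View pics/g7.png

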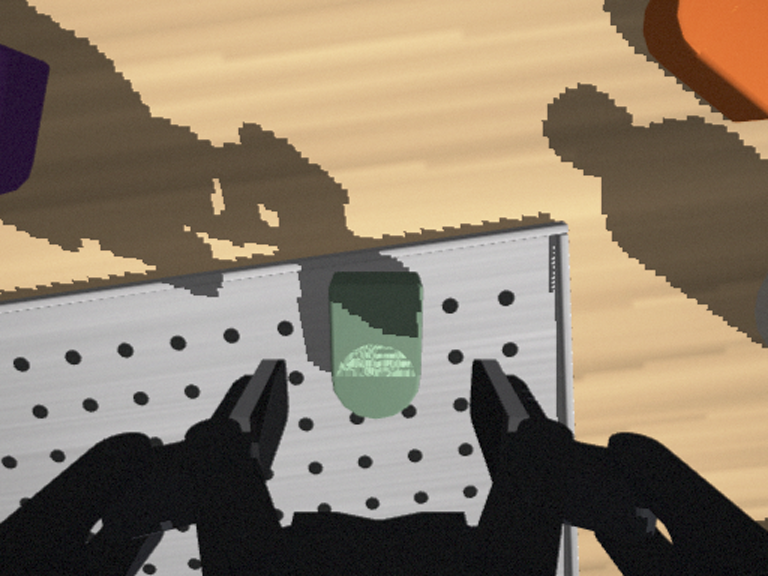

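>>> move_arm(increments=[-0.07,0.02,0.4,0,-0.07,0.02,0.9,0,-0.07,0.02,1.3,0,-0.07,0.02,1.5,0,-0.07,0.02,1.5,0])

```text
time_s: 38.25
ee_pos: [0.4071, 0.3524, 0.0139]
orientation: [-3.14, 0.001, 1.452]
ft_force: [-0.6, -1.1, 0.2]
grip_width: 0.705
```

>>> move_arm(increments=[0,0,0,0,0,0,0,0,0,0,0,0,0,0,0,0,0,0,0,0], hand=0)

```text
time_s: 38.75
ee_pos: [0.4081, 0.3536, 0.0158]
orientation: [3.141, -0.001, 1.452]
ft_force: [-0.6, -0.1, 4.1]
grip_width: 0.395
```

```bash
python3 pl.py .4086 .3522 .0145 83;  python3 place.py bm 0 .15
```

```text
[0.4081 0.3536 0.0158] 83.17 j [ 0.01  0.73 -0.98  1.96  0.79  0.89  0.06] g 33.7
(array([-0.05,  0.03,  0.05]), 0.03, 'alt turn -29.97')
target [ 0.55822071 -0.15008392  0.15      ] now [0.4081 0.3536 0.0158] 83.17021386722014 j [ 0.01  0.73 -0.98  1.96  0.79  0.89  0.06] g 33.7
(array([-19.28,   8.36,  -5.38]), 2.16, 'alt turn -27.84')
```

>>> move_arm(increments=[0,0,-0.8,0,0,0,-2,0,-0.7,0.3,-3.4,0,-2,0.8,-4.8,0.2,-3.7,1.6,-5.4,0.4,-5.4,2.3,-5.4,0.6,-7.2,3.1,-5.4,0.8,-9,3.9,-5.4,1,-10.8,4.7,-5.4,1.2,-12.6,5.5,-5.4,1.4])

```text
time_s: 39.75
ee_pos: [0.5066, 0.0213, 0.1496]
orientation: [-3.142, 0.001, 1.304]
ft_force: [0.8, 0.9, -1.1]
grip_width: 0.394
```

```bash
python3 place.py bm 0.7 .05
```

```text
target [ 0.55756209 -0.14984681  0.05      ] now [0.5066 0.0213 0.1496] 74.6918061803016 j [ 0.89  0.49 -1.21  1.97  0.53  1.05  0.75] g 33.6
(array([-6.06,  3.77,  3.99]), 0.75, 'alt turn -29.25')
```

>>> move_arm(increments=[-1.6,1,0,0.2,-3.2,2,0,0.4,-4.8,3,0,0.75,-6.06,3.77,0,0.75,-6.06,3.77,0,0.75,-6.06,3.77,0.8,0.75,-6.06,3.77,1.8,0.75,-6.06,3.77,2.8,0.75,-6.06,3.77,3.6,0.75,-6.06,3.77,3.7,0.75])

```text
time_s: 40.75
ee_pos: [0.5543, -0.1451, 0.0535]
orientation: [-3.134, 0.0, 1.229]
ft_force: [-1.0, 0.3, -0.9]
grip_width: 0.399
```

```bash
python3 place.py bm 0.7 .0298; python3 snap.py p9
```

```text
target [ 0.55756209 -0.14984681  0.0298    ] now [ 0.5543 -0.1451  0.0535] 70.42830956763297 j [ 0.96  0.71 -0.99  1.87  0.71  0.98  0.88] g 34.1
(array([-0.14,  0.19,  0.95]), 0.04, 'alt turn -29.96')
40.75 [ 0.55434908 -0.14509663  0.05354981] [-3.13412356e+00  3.63360241e-04  1.22920589e+00] [ 0.96  0.71 -0.99  1.87  0.71  0.98  0.88] 0.3990212790004771
```

View pics/p9.png

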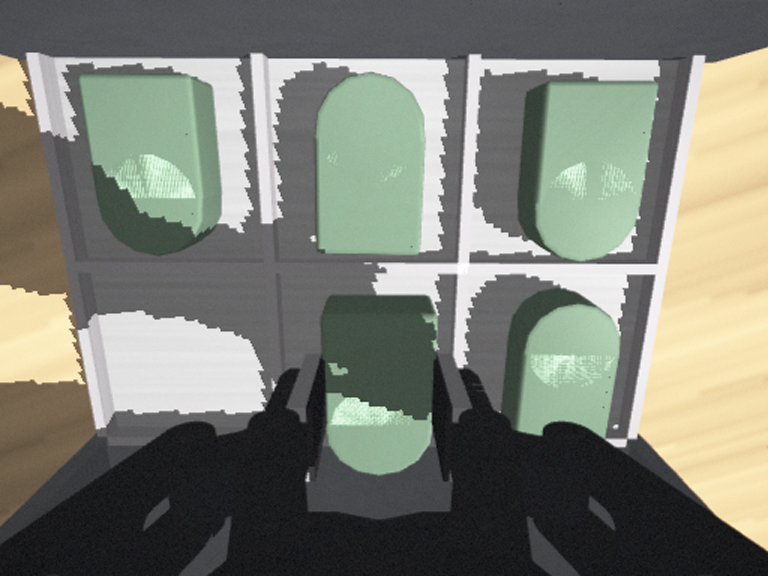

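>>> move_arm(increments=[-0.1,0.1,0,0,-0.1,0.1,0.2,0,-0.1,0.1,0.5,0,-0.1,0.1,0.75,0,-0.1,0.1,0.8,0,-0.1,0.1,0.8,0])

```text
time_s: 41.4
ee_pos: [0.5591, -0.1503, 0.0371]
orientation: [-3.141, 0.0, 1.226]
ft_force: [-1.0, 0.1, -0.9]
grip_width: 0.399
```

```bash
python3 place.py bm 0.7 .0298
```

```text
target [ 0.55756209 -0.14984681  0.0298    ] now [ 0.5591 -0.1503  0.0371] 70.2574538681534 j [ 0.95  0.73 -0.97  1.86  0.74  0.95  0.86] g 34.1
(array([-0.  , -0.06,  0.29]), 0.01, 'alt turn -29.99')
```

>>> move_arm(increments=[0,-0.04,0.1,0,0,-0.04,0.2,0,0,-0.04,0.26,0,0,-0.04,0.26,0])

```text
time_s: 41.8
ee_pos: [0.5583, -0.1499, 0.0308]
orientation: [-3.141, 0.0, 1.226]
ft_force: [-0.2, -0.7, -1.7]
grip_width: 0.4
```

>>> move_arm(increments=[0,0,0.01,0,0,0,0.01,0])

```text
time_s: 42.0
ee_pos: [0.5586, -0.15, 0.0309]
orientation: [3.141, -0.0, 1.226]
ft_force: [-0.2, -0.4, -0.7]
grip_width: 0.398
```

>>> move_arm(increments=[0,0,0.04,0,0,0,0.04,0,0,0,0.04,0,0,0,-0.8,0,0,0,-2.2,0,0,0,-4,0,0,0,-5.5,0], hand=48)

```text
time_s: 42.7
ee_pos: [0.5593, -0.1493, 0.1719]
orientation: [3.139, -0.001, 1.227]
ft_force: [0.4, -0.5, 0.9]
grip_width: 0.561
```

```bash
python3 snap.py p10; python3 chk.py p10; python3 pl.py .47 -.12 .25 -19.8
```

```text
42.7 [ 0.55927348 -0.14931634  0.17194499] [ 3.13933015e+00 -5.33032915e-04  1.22735332e+00] [ 1.06  0.57 -1.12  1.79  0.57  1.14  0.98] 0.5614964062360945
px [248. 145.] z 0.0403 ctr [ 464.1 -192.8] LxW 56.7 36.2 long yaw -19.9 rgb [145. 175. 149.]
px [377. 151.] z 0.0402 ctr [ 488.7 -124.3] LxW 56.9 34.9 long yaw -20.8 rgb [151. 181. 154.]
px [505. 149.] z 0.0403 ctr [514.6 -57.5] LxW 56.1 36.5 long yaw -19.6 rgb [152. 181. 155.]
px [377. 275.] z 0.0401 ctr [ 559.3 -149.7] LxW 56.8 35.7 long yaw -19.7 rgb [146. 177. 150.]
px [496. 278.] z 0.0401 ctr [583.  -81.1] LxW 56.9 36.4 long yaw -20.4 rgb [154. 183. 156.]
  cab-floor frame [-37.1 -72.1] yaw rel -0.1
  cab-floor frame [-37.1   0.8] yaw rel -1.0
  cab-floor frame [-35.4  72.3] yaw rel 0.2
  cab-floor frame [37.9  0.7] yaw rel 0.1
  cab-floor frame [36.9 73.3] yaw rel -0.6
[ 0.5638 -0.1492  0.1786] 70.33 j [ 1.07  0.57 -1.13  1.78  0.57  1.15  0.98] g 48.5
(array([-0.16, -3.89, -2.9 ]), -14.98, 'alt turn 15.02')
```

View pics/p10.png

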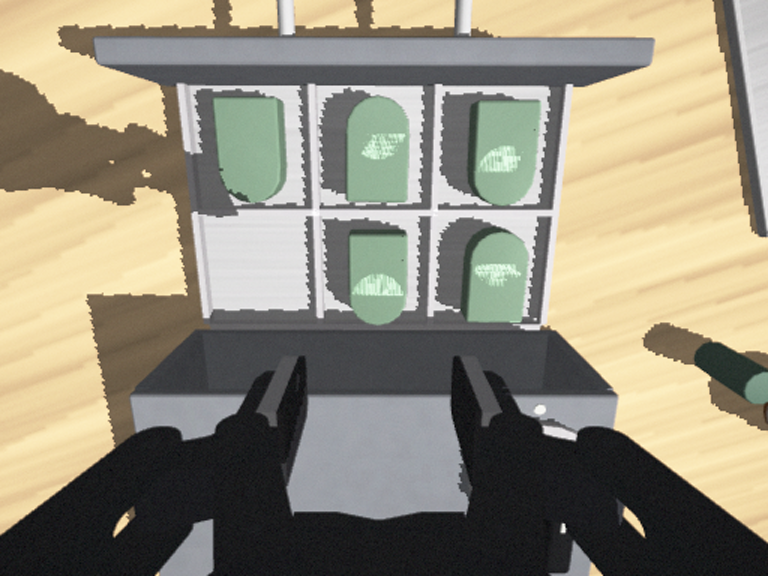

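```bash
python3 pl.py .4108 -.0968 .15 -19.8
```

```text
[ 0.5638 -0.1492  0.1786] 70.33 j [ 1.07  0.57 -1.13  1.78  0.57  1.15  0.98] g 48.5
(array([-0.09, -6.48,  1.06]), -14.98, 'alt turn 15.02')
```

>>> move_arm(increments=[0,-0.7,0,1.4,0,-1.6,0,2.8,0,-2.5,0,4.2,0,-3.4,0,5.6,0,-4.3,0,7,0,-5.2,0,8.4,-0.09,-6,0,9.8,-0.09,-6.48,0,11.2,-0.09,-6.48,0.3,12.6,-0.09,-6.48,0.6,14], hand=28)

```text
time_s: 43.75
ee_pos: [0.4055, -0.0972, 0.1543]
orientation: [3.139, -0.002, -0.245]
ft_force: [-0.1, 1.1, -0.2]
grip_width: 0.32
```

>>> move_arm(increments=[0,0,0.2,1,0,0,0.8,1,0,0,1.2,1,0,0,1.2,1])

```text
time_s: 44.15
ee_pos: [0.4042, -0.0966, 0.1226]
orientation: [-3.141, 0.002, -0.343]
ft_force: [0.2, -0.5, 0.1]
grip_width: 0.33
```

```bash
python3 snap.py h1; python3 pl.py .4108 -.0968 .05 -19.8
```

```text
44.15 [ 0.40424037 -0.09663638  0.12261435] [-3.14141793e+00  2.35228321e-03 -3.43003513e-01] [ 1.12  0.21 -1.03  2.19  0.23  0.86 -0.4 ] 0.33001216194983596
[ 0.4049 -0.0968  0.1232] -19.67 j [ 1.12  0.2  -1.03  2.19  0.23  0.86 -0.4 ] g 27.9
(array([ 0.23, -0.08,  2.93]), 0.02, 'alt turn -29.98')
```

View pics/h1.png

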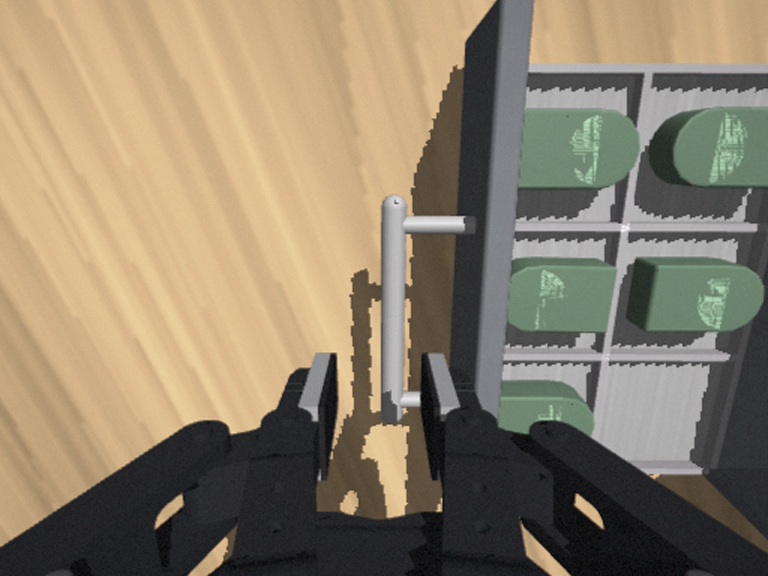

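>>> move_arm(increments=[0.2,-0.05,0.4,0,0.2,-0.05,1,0,0.2,-0.05,1.6,0,0.2,-0.05,2.2,0,0.2,-0.05,2.7,0,0.2,-0.05,2.9,0,0.2,-0.05,2.9,0])

```text
time_s: 44.9
ee_pos: [0.4104, -0.0978, 0.0508]
orientation: [-3.141, 0.0, -0.344]
ft_force: [-0.3, -0.2, 0.1]
grip_width: 0.328
```

>>> move_arm(increments=[0,0,0,0,0,0,0,0,0,0,0,0,0,0,0,0,0,0,0,0], hand=0)

```text
time_s: 45.4
ee_pos: [0.4112, -0.098, 0.0517]
orientation: [3.141, -0.001, -0.345]
ft_force: [-1.3, 1.4, 6.2]
grip_width: 0.098
```

```bash
python3 - <<'E'
from h import *
from rig import *
s=state();q=np.linalg.inv(cabT())@np.r_[s["ee_pos"],1];print(q,s["joints"]);print(plan(s,s["ee_pos"]+cabT()[:3,:3]@[.16,-q[1],0],np.radians(-19.8)))
E
```

```text
[-3.25472565e-01 -8.08690408e-04  5.17234576e-02  1.00000000e+00] [ 0.97053571  0.37441706 -0.90759346  2.22306956  0.44753331  0.73100989
 -0.5895588 ]
(array([ 6.4 , -0.03,  0.01]), 0.01, 'alt turn -29.99')
```

>>> move_arm(increments=[0.1,0,0,0,0.3,0,0,0,0.7,0,0,0,1.2,0,0,0,1.8,0,0,0,2.4,0,0,0,3,0,0,0,3.6,0,0,0,4.2,0,0,0,4.7,0,0,0])

```text
time_s: 46.4
ee_pos: [0.5218, -0.1378, 0.0518]
orientation: [3.141, -0.0, -0.345]
ft_force: [-3.4, 0.8, 7.0]
grip_width: 0.097
```

>>> move_arm(increments=[0.5,-0.03,0,0,0.9,-0.03,0,0,1.2,-0.03,0,0,1.45,-0.03,0,0,1.6,-0.03,0,0,1.7,-0.03,0,0,1.75,-0.03,0,0,1.8,-0.03,0,0,1.8,-0.03,0,0])

```text
time_s: 47.3
ee_pos: [0.561, -0.1519, 0.0518]
orientation: [3.138, 0.006, -0.345]
ft_force: [-7.8, 0.0, 11.3]
grip_width: 0.095
```

```bash
python3 - <<'E'
from h import *
from rig import *
s=state();q=np.linalg.inv(cabT())@np.r_[s["ee_pos"],1];print(q,s["joints"],s["ft_force"])
E
```

```text
[-1.66230318e-01 -8.00045055e-04  5.17628228e-02  1.00000000e+00] [ 0.8222562   0.6244896  -0.7877906   1.85449106  0.5577905   0.90482561
 -0.57744401] [-7.77042039  0.04559592 11.27799037]
```

>>> move_arm(increments=[0.2,0,0,0,0.25,0,0,0,0.25,0,0,0,0.25,0,0,0])

```text
time_s: 47.7
ee_pos: [0.561, -0.152, 0.0517]
orientation: [3.134, 0.019, -0.344]
ft_force: [-19.3, 3.6, 24.2]
grip_width: 0.098
```

>>> move_arm(increments=[0,0,0,0,-0.1,0,0,0,-0.1,0,0,0,-0.1,0,-0.8,0,-0.1,0,-2.5,0,-0.1,0,-4.5,0,-0.1,0,-6.5,0,-0.1,0,-7,0], hand=30)

```text
time_s: 48.5
ee_pos: [0.5721, -0.1535, 0.2328]
orientation: [-3.14, -0.013, -0.345]
ft_force: [1.8, 1.1, 0.6]
grip_width: 0.352
```

```bash
python3 snap.py k1; python3 - <<'E'
from h import *
Ti=np.linalg.inv(cabT())
p,d,c,W=load("k1")
Q=W@Ti[:3,:3].T+Ti[:3,3]
m=(Q[...,2]>.05)&(Q[...,2]<.075)&(abs(Q[...,1])<.04)&(Q[...,0]<-.14)&(Q[...,0]>-.22)
P=Q[m];print(len(P),P.min(0),P.max(0)); print(np.histogram(P[:,0],bins=np.arange(-.18,-.14,.003)))
E
python3 pl.py .6812 -.101 .2 70.2
```

```text
48.5 [ 0.57207337 -0.15348066  0.23282337] [-3.14007635 -0.01290564 -0.3446129 ] [ 0.94  0.42 -0.93  1.71  0.36  1.18 -0.43] 0.35165262826776306
896 [-0.17264895 -0.03999233  0.06179404] [-0.1404848   0.03999392  0.06995002]
(array([  0,   0, 116, 215, 218, 227,  46,  14,  11,  12,  10,  11,  12]), array([-0.18 , -0.177, -0.174, -0.171, -0.168, -0.165, -0.162, -0.159,
       -0.156, -0.153, -0.15 , -0.147, -0.144, -0.141]))
[ 0.5718 -0.1536  0.2325] -19.75 j [ 0.94  0.42 -0.93  1.71  0.36  1.18 -0.43] g 30.3
(array([ 3.39, -3.46,  1.34]), -14.99, 'alt turn 15.01')
```

View pics/k1.png

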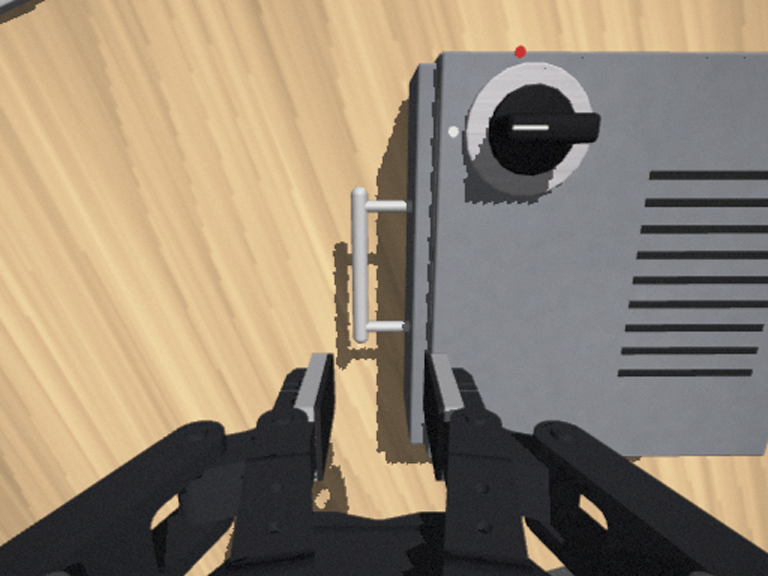

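>>> move_arm(increments=[0.5,-0.5,0,-1.4,1,-1,0,-2.8,1.5,-1.5,0,-4.2,2,-2,0,-5.6,2.5,-2.5,0,-7,3,-3,0,-8.4,3.39,-3.46,0,-9.8,3.39,-3.46,0.3,-11.2,3.39,-3.46,0.6,-12.6,3.39,-3.46,1,-14], hand=45)

```text
time_s: 49.55
ee_pos: [0.676, -0.1005, 0.1985]
orientation: [-3.14, 0.0, 1.128]
ft_force: [-0.2, 0.1, -0.1]
grip_width: 0.528
```

>>> move_arm(increments=[0,0,0,-1,0,0,0,-1,0,0,0,-1,0,0,0,-1])

```text
time_s: 49.95
ee_pos: [0.6762, -0.1005, 0.2004]
orientation: [-3.141, -0.0, 1.225]
ft_force: [-0.1, 0.4, -0.4]
grip_width: 0.529
```

```bash
python3 pl.py .6812 -.101 .122 70.2
```

```text
[ 0.6762 -0.1005  0.2004] 70.17 j [ 0.83  0.77 -1.14  1.5   0.7   1.33  0.85] g 45.2
(array([0.05, 0.2 , 3.14]), -0.0, 'alt turn 30.00')
```

>>> move_arm(increments=[0.05,0.2,0.6,0,0.05,0.2,1.4,0,0.05,0.2,2.2,0,0.05,0.2,2.8,0,0.05,0.2,3.1,0,0.05,0.2,3.1,0])

```text
time_s: 50.55
ee_pos: [0.6799, -0.1012, 0.1209]
orientation: [-3.138, 0.001, 1.226]
ft_force: [-0.2, -0.5, 0.2]
grip_width: 0.528
```

```bash
python3 pl.py .6812 -.101 .122 70.2; python3 snap.py k2
```

```text
[ 0.6799 -0.1012  0.1209] 70.27 j [ 0.8   0.84 -1.08  1.54  0.77  1.23  0.82] g 45.1
(array([ 0.02,  0.05, -0.04]), 0.01, 'alt turn -29.99')
50.55 [ 0.67993477 -0.10117967  0.12088456] [-3.13818890e+00  8.61728903e-04  1.22646256e+00] [ 0.8   0.84 -1.08  1.54  0.77  1.23  0.82] 0.5281138843687108
```

View pics/k2.png

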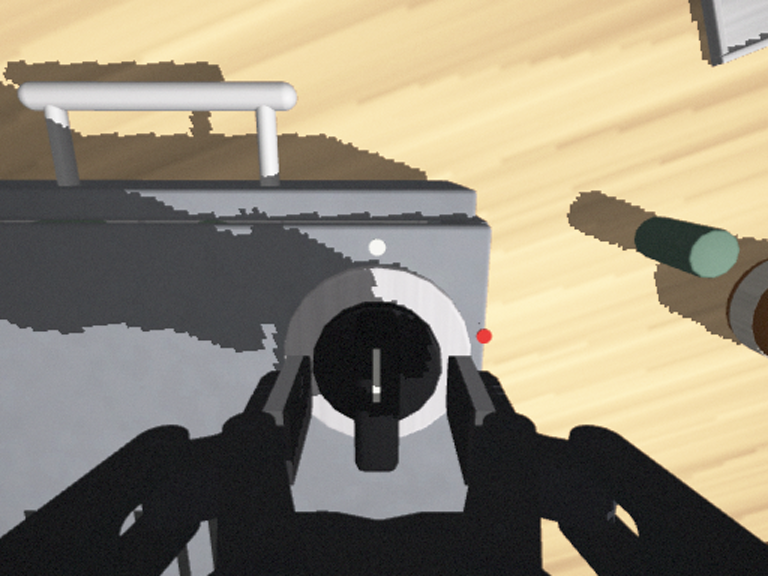

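Close at 60 N (raised 1 mm to keep off the disc) and turn clockwise 80°.

>>> move_arm(increments=[0,0,-0.06,0,0,0,-0.06,0,0,0,-0.06,0,0,0,-0.06,0,0,0,-0.06,0,0,0,-0.06,0], hand=0, grip_force=60)

```text
time_s: 51.2
ee_pos: [0.6817, -0.1024, 0.1267]
orientation: [3.14, 0.002, 1.225]
ft_force: [-2.5, -2.1, 5.8]
grip_width: 0.144
```

>>> move_arm(increments=[0,0,0,1.3,0,0,0,2.6,0,0,0,3.9,0,0,0,5.2,0,0,0,6.5,0,0,0,7.8,0,0,0,9.1,0,0,0,10.4,0,0,0,11.7,0,0,0,13])

```text
time_s: 52.2
ee_pos: [0.6819, -0.1024, 0.1267]
orientation: [3.14, -0.002, -0.142]
ft_force: [-1.3, -1.9, 4.9]
grip_width: 0.144
```

>>> move_arm(increments=[0,0,0,0.3,0,0,0,0.3,0,0,0,0.3])

```text
time_s: 52.5
ee_pos: [0.6819, -0.1024, 0.1267]
orientation: [3.14, -0.002, -0.166]
ft_force: [-2.3, -2.1, 5.7]
grip_width: 0.141
```

>>> move_arm(increments=[0,0,0,0,0,0,0,0,0,0,0,0,0,0,-1,0,0,0,-3,0,0,0,-5,0,0,0,-7,0,-1,-1,-8,0,-2,-2,-8,0,-2,-2,-8,0], hand=45)

```text
time_s: 53.5
ee_pos: [0.6382, -0.0347, 0.327]
orientation: [-3.138, -0.001, -0.155]
ft_force: [-0.5, 1.7, 0.2]
grip_width: 0.529
```

```bash
python3 snap.py k3; python3 - <<'E'
from h import *
from rig import *
Ti=np.linalg.inv(cabT())
p,d,c,W=load("k3")
Q=W@Ti[:3,:3].T+Ti[:3,3]
m=(Q[...,2]>.128)&(Q[...,2]<.15)&(abs(Q[...,0]+.07)<.04)&(abs(Q[...,1]-.088)<.04)
P=Q[m];print("knob bar cab",cv2.minAreaRect((P[:,:2]*1000).astype(np.float32)))
m=(Q[...,2]>.05)&(Q[...,2]<.075)&(abs(Q[...,1])<.04)&(Q[...,0]<-.14)&(Q[...,0]>-.22)
P=Q[m];print("handle",np.percentile(P[:,0],[1,50]))
c=get_calibration("top");p,d=camera("top");W=cloud(d,c)
cv2.imwrite("pics/top9.png",cv2.resize(p[:,:,::-1],(800,600),interpolation=cv2.INTER_CUBIC))
E
```

```text
53.5 [ 0.63818429 -0.03472317  0.32704182] [-3.13846904e+00 -1.22672756e-03 -1.54771327e-01] [ 0.7   0.46 -0.97  1.47  0.38  1.4  -0.44] 0.529046347998051
knob bar cab ((-70.54163360595703, 87.58641052246094), (14.012394905090332, 45.23533630371094), 10.260510444641113)
handle [-0.17251888 -0.16598881]
```

View pics/k3.png

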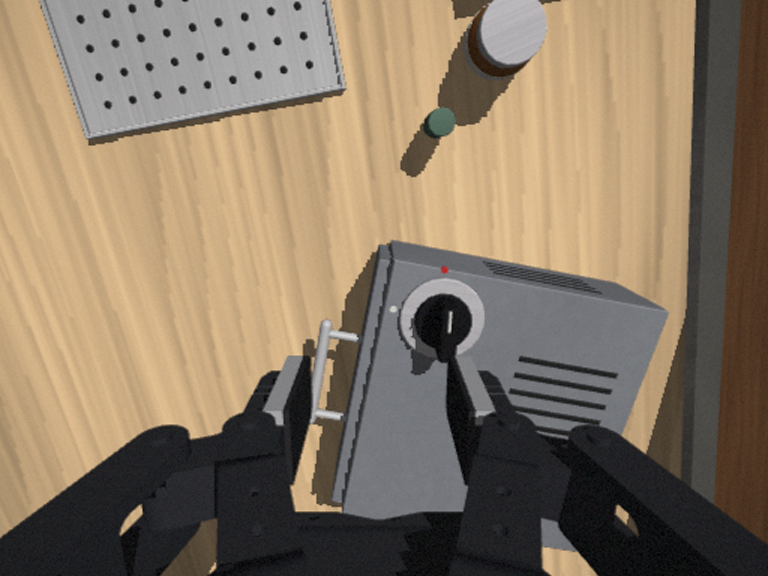

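View pics/top9.png

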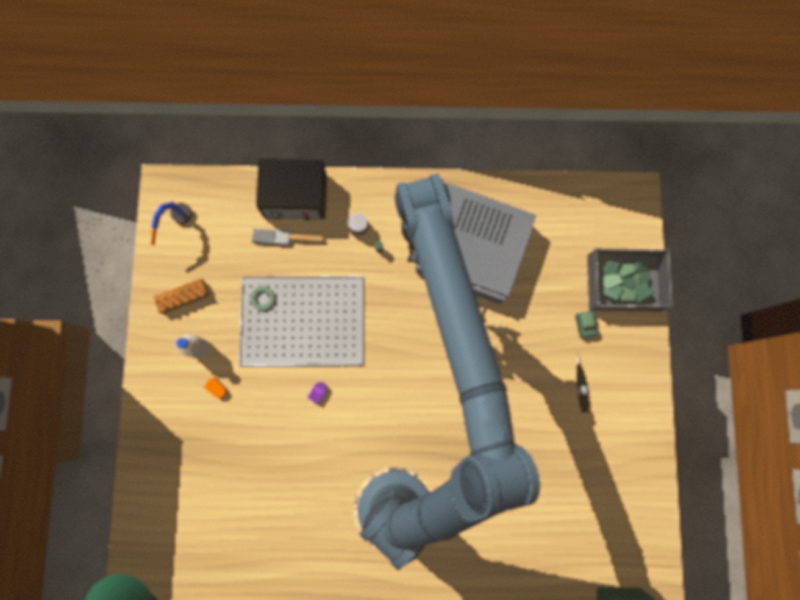

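```bash
python3 -c "
from rig import *
print(job_done())"
```

```text
the job is handed in; nothing more can be done
None
```

The job is handed in, about 54 s into the 210 s allowed. `job_done()` gave no verdict, so everything below is from my own measurements.

**What I did:** I turned the knob to off and pulled the drawer out to its stop. I laid all five green plaques flat, each in its own compartment. Then I pushed the drawer home and turned the knob back to on. One plaque was knocked about 45 mm on the tray partway through, so I found it again and picked it up from its new place. The orange and purple look-alikes were left alone.

**Last checks:**
- **Plaques:** with the drawer open, all five tops measured 40 mm above the bench, which is flat on the floor. They were within 2 mm of their compartment centres and turned by at most about 1°. I could not see them after the drawer closed, and I pushed it in smoothly.
- **Drawer:** the handle measured about 167 mm in front of the cabinet's centre, which is the shut position.
- **Knob:** the bar sits about 80° from off, or 1.39 rad, so it is on.
- **Bench:** in the final top picture the bangle is on the tray and the bystanders are where they started. The arm was touching nothing.

No check failed or disagreed.

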